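# Load the heel-block drilling guide from the parts bin

### The job

Pick the long plain block out of the parts bin and lay it flat on the open bed of the drilling guide, lengthwise in front of the mouth, and let go of it. Then take the push stick by its upright grip and, with the stick and not the fingers, push the block along the channel until it is fully home against the stop; draw the stick back out and set it down upright on the bench, off the guide. Leave the other two blocks in the bin and do not shift the other things on the bench.

Things in the scene. Friction and masses are not known exactly. Their poses are not given: they have to be found in the camera images.
- bin: wooden bin fixed to the bench, 120 x 238 mm, three compartments along its y (middles -78, 0, +78 mm, 74 mm wide inside), one block in each, which varies. Origin on the bench under its middle. Floor climbs by 0.26 rad toward +x (back), 26 mm above the bench in the middle. Above the floor: front lip (-x) 20 mm, dividers and ends 26, back wall 36
- long_block: the block to load: plain light wood, 60 x 20 x 18 mm (x, y, z), 20 g; origin at the centre of its underside, x along its length, z up out of its top. Lies loose in one compartment, its length along the slope, so pitched by 0.26 rad as the floor is, about 25 mm free on either side
- short_block: same wood, 36 x 20 x 18 mm, origin at the centre of its underside; stays in the bin
- stepped_block: same wood, 60 x 20 mm, 18 mm high over a 28 mm length and only 9 mm over the rest, origin at the centre of its underside; stays in the bin
- guide: drilling guide fixed to the bench, wooden cheeks on a grey base 245 x 90 x 12 mm, x = -110 to +135 mm in its frame. Origin at bench height below the channel's mouth, x along the channel from open loading bed (x < -8) to stop (face at x = 120). Floor 12 mm above the bench. Cheeks 23 mm high: flared, 52 mm apart at x = -6 to 24 mm at x = 30, then parallel to the stop
- guide_bed (a point): point on the surface of the loading bed, 55 mm before the mouth (guide x = -55 mm), on the channel's centre line: where the middle of the long block's underside should be laid
- guide_home (a point): point on the channel floor where the middle of the long block's underside is when fully home against the stop (guide x = +90 mm). Two fixed steel straps bridge the channel 23 mm above its floor, at guide x = 47 to 61 and 79 to 101 mm; the second carries a drill bush that reaches 52 mm above the bench
- push_stick: loose wooden push stick, 110 g, on the bench: foot 56 x 44 x 8 mm (x, y, z), upright grip 36 x 20 mm (x, y) to 68 mm above its underside, bar 18 mm wide, 14 mm high along x to 120 mm from the origin. Origin at the centre of the foot's underside, below the grip; x toward the pushing tip, z up. Grasp the grip across its 20 mm (y)
- push_stick_tip (a point): middle of the pushing end face of the stick, 120 mm along its x from the origin and 7 mm above its underside
- bone_folder: flat pale bone folder 150 x 23 x 4 mm lying on the bench, a bystander; origin at the centre of its underside
- heel_lift: D-shaped tan heel lift 55 x 58 x 8 mm lying on the bench, a bystander; origin at the centre of its underside
- cobblers_wax: dark irregular lump of wax 36 x 47 x 25 mm on the bench, a bystander; origin at the centre of its underside
- eyelet_press: green lever press bolted to the bench, not used here but an obstacle: base 237 x 164 mm, origin at the middle of its foot; its lever slants up toward the robot and ends in a ball about 110 mm nearer the robot (world -x) than the origin, 350 mm above the bench. Keep the arm and hand clear of it

How it is judged:
By the outcome, as a careful person would: the job done as asked, in the order asked, and still so for the second after the job is handed in, with the robot touching nothing.
It also fails if it takes over 72 s, if anything falls off the work surface, if the arm or the gripper's body presses on something with over 40 N, if the wrist force passes 120 N, or if a joint passes its speed limit or range.

### The arm

A 7-joint arm with a two-finger parallel gripper is mounted at the origin on a cart in front of the work surface, level with it; the furniture and walls round the work are solid. World frame = base frame: x ahead of the robot, y to its left, z up, the work surface at z = 0. Lengths are in m, angles in rad, forces in N, time in s.
With the tool pointing down it reaches from about 0.4 to 0.85 m from the base axis. Payload 4.4 kg.
Tool frame: the origin (TCP) lies where the fingers leave the gripper's body, on its centre line; the fingertips stand 97 mm ahead of it and the grasp point (between the pads) lies 78 mm ahead of it; z points along the fingers, y is the direction in which the jaws open and shut (so a half turn about z gives the same grasp; the last joint's range is limited). The gripper opens to 94 mm and grips with 3 to 60 N. Pads are 16 mm wide; open, the fingers measure 119 mm over their backs; the gripper's body (75 mm by 177 mm) begins 78 mm behind the grasp point.
Start: joints at [-1.199, 0.628, 0.038, 1.517, -0.027, 0.996, -0.02], TCP at [0.276, 0.589, 0.303] pointing down, gripper open.
Joint ranges: [-3.06, 3.06], [-0.37, 2.12], [-1.25, 1.32], [0.18, 2.47], [-1.1, 4.24], [0.23, 1.98], [-2.94, 2.94]. Speed limits (rad/s): [2.57, 2.57, 3.14, 3.14, 3.14, 3.14, 3.14].

### API

Orientations are given as a unit quaternion [w, x, y, z].
In Python, from plant import status, viewer, job gives the robot as it stands.
- The arm moves only by the tool step_arm, never from a script. Its argument "moves" is a list of rows, each an object of numbers: "dx", "dy", "dz": the shift along the tool's x, y, z in mm; "wx", "wy", "wz": the turn, a rotation vector about the tool's x, y, z in degrees. In form: [{"dx": .., "dy": .., "dz": .., "wx": .., "wy": .., "wz": ..}, ...]. A call has 1 to 20 rows; each row shifts and turns the pose as measured when the row begins, along the tool's axes as they then stand; what a row does not reach is not made up. A row lasts 1/12 s, in which the tool goes at most 41.7 mm and 7.16 degrees, less where a joint would pass 70% of its speed; a pose out of reach is approached as far as the arm can. A call with a gripper value outside its range is refused whole. "hand" is the opening in per cent of the stroke, from 0 (shut) to 100 (fully open), set as the call begins (left out, the last holds). The fingers move at their own pace and stop on an object; "newtons" is the grip in N (left out, the last holds). Time passes only in rows, so rows that do not move let the fingers close. It gives the time, the measured TCP pose, the force and the opening at its end, in the units of the state.
- status.get_state(): the state, without advancing time (a new reading comes with each control period).
- viewer.read_camera(name): name is "scene" or "side" or "wrist"; returns (picture, depth): 480x640x3 uint8, blue, green, red; 480x640 float32, m along the optical axis (not along the pixel's ray), 0 where there is no reading.
- viewer.camera_info(name): a dict with "fx", "fy", "cx", "cy" (pixels), "camera_from_world" (4x4, takes a point from world to camera coordinates); the wrist camera has in their place "tool_from_camera" (4x4, takes a point from camera to tool coordinates, whose origin is the TCP and whose axes are the flange's). Camera axes: x right, y up, looking along -z (the intrinsics and any distortion apply to the point x, -y, -z); pixel columns grow to the right and rows downward; lengths in m; the calibration is good to about 2 mm. A picture is of the moment at which its call begins: read the wrist's pose just before it. camera_info takes no time and is no camera call.
- job.close_job(): hands the job in, once; it reports no verdict.
Trained networks look in the newest picture that a camera, given by its name, has taken for a name from the list of things; names that differ only in an ending like _2 or _b are one class to them, and where a whole thing is asked for, a point or a joint stands for the part that bears it (a point fixed in the world has none). Each returns a list of dicts, best first, with "conf" (0 to 1); they miss things now and then, are a little off and sometimes report something else, mostly with a low value. They report only what shows in the picture. A call takes as long as a camera call.
- viewer.search_frame(camera, query): "point" ([column, row] in pixels, amid what is visible of it).
- viewer.masks_of(camera, query): "mask" (480x640 bool, what is visible of it) and "point" ([column, row] in pixels, amid what is visible of it).
The state is a dict: "clock": time; "qpos": joint angles; "joint_velocities": joint speeds; "joint_efforts": joint torques, N m; "eef_pos": TCP position; "tcp_rot": TCP orientation; "force": force on the tool from outside, world axes, zero at the start; "moment": the same for the moment, N m; "finger_gap": finger opening in m.
Only numpy, scipy, OpenCV 4.12 (cv2) and the standard library are available. Lean on these libraries where they do the work, as an engineer would, in place of code of your own. Each camera call takes 0.05 s, during which the arm holds its last target.

## Working session

There is one attempt and no reset: what is moved stays moved. The work goes in short steps, Python scripts to look and compute and a tool call to move; the robot and the scene stay as the last step left them, time stands still between calls to the robot, and variables do not carry over. Pictures are saved under pics/ and viewed, and the job is handed in when it is done.

Besides the shell and the picture viewer there is one more tool, called after "Emit:" by a JSON object that holds its "name" and its "arguments". step_arm: Moves the arm, as the interface text tells. Its arguments: {"type":"object","properties":{"moves":{"type":"array","items":{"type":"object","properties":{"dx":{"type":"number"},"dy":{"type":"number"},"dz":{"type":"number"},"wx":{"type":"number"},"wy":{"type":"number"},"wz":{"type":"number"}}}},"hand":{"type":"number"},"newtons":{"type":"number"}},"required":["moves"]}

```bash
mkdir -p pics; ls; python3 - <<'E'
from plant import status, viewer
import cv2
s=status.get_state(); print(s)
for c in ("scene","side","wrist"):
    im,d=viewer.read_camera(c); cv2.imwrite(f"pics/{c}0.png",im)
    print(c,viewer.camera_info(c))
E
```

```text
pics
{'clock': 0.0, 'qpos': array([-1.19880854,  0.62935826,  0.0384466 ,  1.51836862, -0.02694814,
        0.99625299, -0.02003371]), 'joint_velocities': array([ 0.00178443,  0.00119064, -0.0001031 , -0.00104339, -0.0018403 ,
        0.00144786, -0.00084055]), 'joint_efforts': array([-3.74270803e-04, -5.49736011e+01,  1.14377160e+00, -1.86640263e+01,
       -5.21558896e-02,  2.34885863e-02,  1.48916638e-04]), 'eef_pos': array([0.27534186, 0.58827408, 0.30174597]), 'tcp_rot': array([-1.68005411e-04,  2.17154467e-01,  9.76136806e-01, -9.19449350e-04]), 'force': array([-0.28537639, -0.6599449 ,  0.47278211]), 'moment': array([0.0773729 , 0.00904478, 0.0319737 ]), 'finger_gap': 0.09351406491371739}
scene {'fx': 535.41669249776, 'fy': 535.41669249776, 'cx': 320.0875659270935, 'cy': 241.17751628660326, 'camera_from_world': array([[ 0.80528051, -0.59282313, -0.00916704, -0.33230681],
       [ 0.40986208,  0.54544421,  0.73109759, -0.33470079],
       [-0.42841145, -0.59249586,  0.68221132, -0.91921943],
       [ 0.        ,  0.        ,  0.        ,  1.        ]])}
side {'fx': 505.09284192396325, 'fy': 505.09284192396325, 'cx': 317.8383071401128, 'cy': 240.3851682166781, 'camera_from_world': array([[-0.94571322,  0.32494495,  0.00610619,  0.44564495],
       [-0.25571849, -0.75557093,  0.60309256,  0.25613499],
       [ 0.20058554,  0.56879114,  0.79764784, -1.21553831],
       [ 0.        ,  0.        ,  0.        ,  1.        ]])}
wrist {'fx': 402.9108075652816, 'fy': 402.9108075652816, 'cx': 318.9198382353938, 'cy': 241.8863505717268, 'tool_from_camera': array([[ 9.09183825e-04,  9.62428160e-01,  2.71534916e-01,
         7.96861230e-02],
       [ 9.99999500e-01, -9.88059931e-04,  1.53767814e-04,
        -3.61378987e-04],
       [ 4.16283245e-04,  2.71534641e-01, -9.62428577e-01,
        -8.08408869e-02],
       [ 0.00000000e+00,  0.00000000e+00,  0.00000000e+00,
         1.00000000e+00]])}
```

View pics/scene0.png

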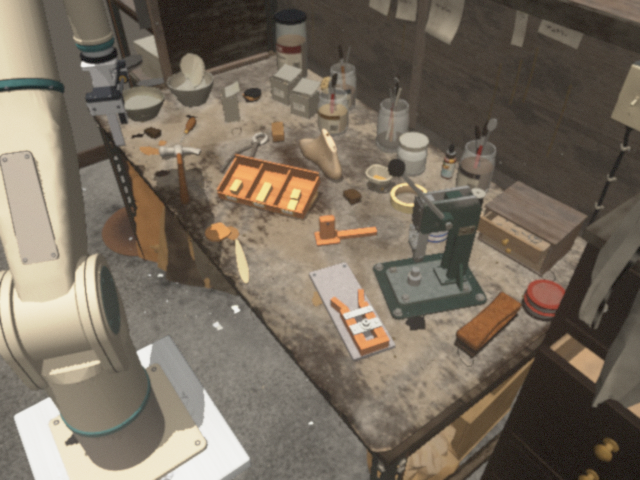

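View pics/side0.png

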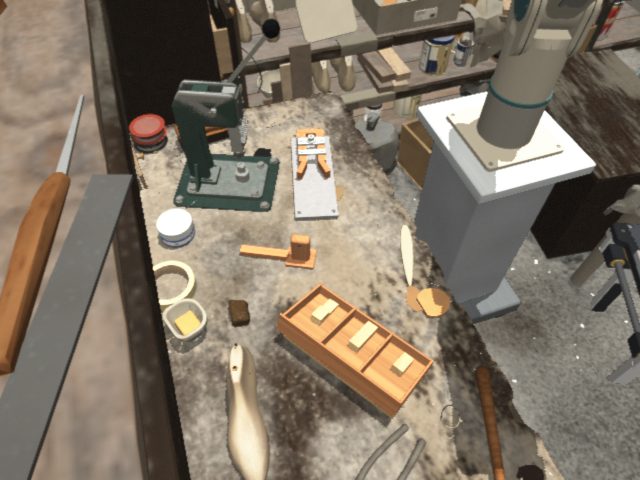

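View pics/wrist0.png

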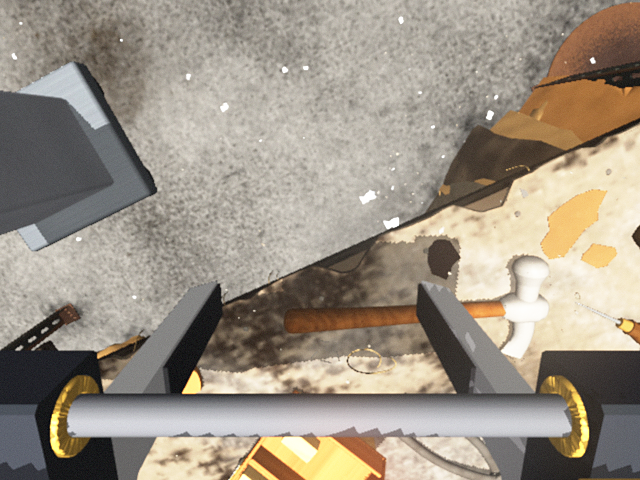

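```bash
cat > h.py <<'E'
import numpy as np, cv2
from plant import status, viewer
from scipy.spatial.transform import Rotation as R
def Rt(s): q=s['tcp_rot']; return R.from_quat([q[1],q[2],q[3],q[0]]).as_matrix()
def grab(c):
    s=status.get_state(); im,d=viewer.read_camera(c); i=viewer.camera_info(c)
    if c=='wrist':
        T=np.eye(4);T[:3,:3]=Rt(s);T[:3,3]=s['eef_pos'];W=T@i['tool_from_camera']
    else: W=np.linalg.inv(i['camera_from_world'])
    return im,d,i,W
def pts(d,i,W,mask=None):
    v,u=np.nonzero((d>0)&(mask if mask is not None else True)); z=d[v,u]
    P=np.c_[(u-i['cx'])/i['fx']*z,-(v-i['cy'])/i['fy']*z,-z]
    return P@W[:3,:3].T+W[:3,3],u,v
def proj(P,i,W):
    C=(np.atleast_2d(P)-W[:3,3])@W[:3,:3]
    return np.c_[i['cx']-i['fx']*C[:,0]/C[:,2], i['cy']+i['fy']*C[:,1]/C[:,2]]
E
python3 - <<'E'
from h import *
for c,(a,b,e,f) in {'scene':(140,240,200,340),'side':(270,420,260,450)}.items():
    im,d,i,W=grab(c)
    k=cv2.resize(im[a:b,e:f],None,fx=4,fy=4,interpolation=cv2.INTER_CUBIC); cv2.imwrite(f'pics/z_{c}.png',k)
    np.savez(f'{c}0.npz',im=im,d=d,W=W)
    for n in ['bin','long_block','short_block','stepped_block','guide','push_stick','bone_folder','heel_lift','cobblers_wax','eyelet_press']:
        for r in viewer.masks_of(c,n)[:3]:
            P,_,_=pts(d,i,W,r['mask'])
            print(c,n,round(r['conf'],2),np.round(r['point']),r['mask'].sum(),np.round(np.median(P,0),3),np.round(P.min(0),3),np.round(P.max(0),3))
            np.save(f'm_{c}_{n}.npy',r['mask']) if r is viewer else None
E
```

```text
scene long_block 0.6 [263. 192.] 193 [0.528 0.394 0.035] [0.497 0.372 0.016] [0.557 0.418 0.047]
scene short_block 0.67 [237. 185.] 121 [0.486 0.461 0.035] [0.469 0.445 0.014] [0.507 0.481 0.045]
scene short_block 0.51 [351. 315.] 4270 [ 0.469 -0.035  0.014] [ 0.406 -0.14  -0.004] [0.562 0.118 0.055]
scene stepped_block 0.72 [354. 312.] 4188 [ 0.469 -0.035  0.014] [ 0.406 -0.14  -0.003] [0.553 0.12  0.055]
scene stepped_block 0.52 [295. 197.] 194 [0.576 0.33  0.03 ] [0.547 0.306 0.014] [0.604 0.353 0.047]
scene guide 0.83 [349. 311.] 4151 [ 0.468 -0.036  0.014] [ 0.406 -0.139 -0.002] [0.552 0.115 0.055]
scene guide 0.36 [275. 184.] 4031 [0.556 0.414 0.033] [ 0.438  0.274 -0.005] [0.716 0.63  0.08 ]
scene push_stick 0.59 [337. 234.] 907 [0.58  0.178 0.013] [ 0.54   0.129 -0.004] [0.688 0.226 0.072]
scene bone_folder 0.62 [245. 263.] 345 [0.369 0.238 0.005] [ 0.344  0.18  -0.003] [0.399 0.318 0.009]
scene heel_lift 0.75 [222. 233.] 388 [0.373 0.36  0.008] [ 0.344  0.334 -0.003] [0.405 0.407 0.015]
scene heel_lift 0.6 [354. 314.] 4166 [ 0.468 -0.037  0.014] [ 0.406 -0.14  -0.002] [0.558
[... 693 characters left out ...]
 0.044]
side stepped_block 0.61 [323. 313.] 380 [0.579 0.337 0.035] [0.545 0.307 0.013] [0.603 0.356 0.046]
side guide 0.62 [311. 179.] 3580 [0.483 0.003 0.012] [ 0.409 -0.153 -0.003] [0.554 0.12  0.055]
side push_stick 0.57 [295. 253.] 1293 [0.589 0.192 0.013] [ 0.544  0.12  -0.004] [0.683 0.226 0.071]
side push_stick 0.34 [401. 364.] 314 [0.491 0.469 0.036] [0.467 0.451 0.019] [0.508 0.484 0.044]
side bone_folder 0.75 [404. 250.] 481 [0.37  0.242 0.004] [ 0.34   0.182 -0.003] [0.399 0.316 0.008]
side heel_lift 0.79 [431. 299.] 776 [0.375 0.367 0.007] [ 0.338  0.336 -0.003] [0.4   0.396 0.012]
side cobblers_wax 0.62 [237. 315.] 466 [0.717 0.282 0.02 ] [0.699 0.251 0.001] [0.733 0.301 0.026]
```

View pics/z_scene.png

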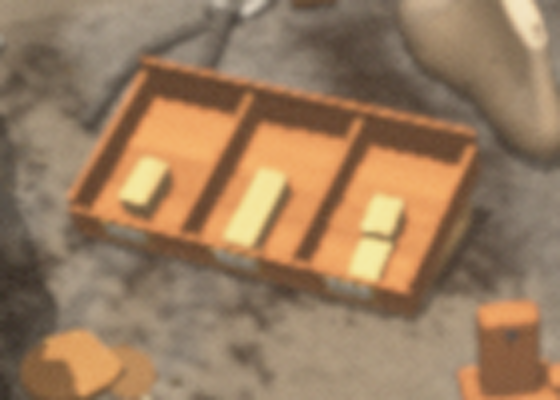

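View pics/z_side.png

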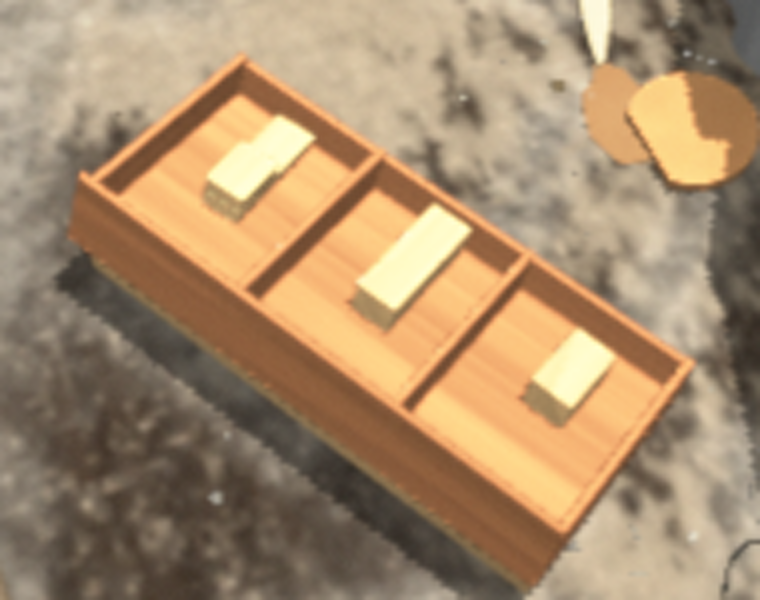

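```bash
cat > fit.py <<'E'
from h import *
def rect(P):
    # robust min-area rect
    (c,(w,h),a)=cv2.minAreaRect((P[:,:2]*1000).astype(np.float32))
    if w<h: w,h=h,w; a+=90
    return np.round(c,1),round(w,1),round(h,1),round(((a+90)%180)-90,2)
E
python3 - <<'E'
from fit import *
for c in ('scene','side'):
    z=np.load(f'{c}0.npz'); i=viewer.camera_info(c); P,u,v=pts(z['d'],i,z['W'])
    sel=lambda x0,x1,y0,y1,z0,z1: P[(P[:,0]>x0)&(P[:,0]<x1)&(P[:,1]>y0)&(P[:,1]<y1)&(P[:,2]>z0)&(P[:,2]<z1)]
    t=sel(.38,.58,-.17,.14,-.01,.006); print(c,'bench z',np.median(t[:,2]))
    g=sel(.38,.58,-.17,.14,.009,.06); print('guide',rect(g),len(g))
    for lo,hi in((.009,.015),(.03,.04)):
        q=sel(.38,.58,-.17,.14,lo,hi); print(lo,len(q),q.mean(0).round(4),rect(q),np.median(q[:,2]))
    s=sel(.52,.70,.11,.24,.005,.08); print('stick',rect(s))
    s=sel(.52,.70,.11,.24,.062,.08); print('grip top',rect(s),s.mean(0))
    s=sel(.52,.70,.11,.24,.011,.02); print('bar',rect(s),s.mean(0))
    s=sel(.52,.70,.11,.24,.005,.0105); print('foot',rect(s),s.mean(0))
    s=sel(.42,.68,.25,.56,.01,.10); print('bin',rect(s))
    for n in ['long_block']:
        viewer.read_camera(c); m=viewer.masks_of(c,n)[0]['mask']
        B,_,_=pts(z['d'],i,z['W'],m); print(n,rect(B),B.mean(0))
        cen=np.median(B,0);U,S,V=np.linalg.svd(B-cen,full_matrices=False);print(V[0],V[2])
    print('lever', sel(.5,.9,-.25,.1,.3,.4).mean(0), rect(sel(.5,.9,-.25,.1,.02,.4)))
E
```

```text
scene bench z 0.0002711251842523188
guide (array([512.7, -19.5]), 248.0, 159.2, 75.28) 4116
0.009 2293 [0.4845 0.0065 0.012 ] (array([511.8, -19.1]), 247.7, 157.4, 75.28) 0.011993350365125166
0.03 1013 [ 0.4615 -0.0738  0.0355] (array([469.7, -62.2]), 143.5, 73.2, 77.45) 0.03535859842705469
stick (array([606.8, 174.6]), 141.9, 110.6, 8.71)
grip top (array([573.2, 189.4]), 35.2, 23.6, -25.24) [0.57285599 0.18887841 0.06670302]
bar (array([613.9, 167.1]), 144.7, 26.9, -20.59) [0.62598725 0.1617256  0.01409846]
foot (array([603.5, 173.4]), 134.9, 110.9, 7.84) [0.5878587  0.17523243 0.00795463]
bin (array([548.3, 407.9]), 243.8, 125.5, -57.2)
long_block (array([529.9, 403.7]), 85.0, 36.2, 37.92) [0.53034987 0.39608888 0.03306285]
[-0.80107581 -0.58272332 -0.13678842] [-0.10893869 -0.08277332  0.99059625]
lever [ 0.54694003 -0.04756514  0.34446782] (array([ 700.1, -105.3]), 399.8, 289.6, 0.08)
side bench z -0.000661913781821788
guide (array([511.9, -18.2]), 249.0, 155.1, 75.1) 3341
0.009 2280 [0.491  0.0195 0.0114] (array([510.5, -16.8]), 246.8, 151.8, 75.1) 0.011350267348638143
0.03 724 [ 0.4663 -0.0624  0.0352] (array([468. , -61.4]), 143.1, 71.9, 75.58) 0.03484250717205983
stick (array([613.6, 180.9]), 145.0, 85.9, -6.15)
grip top (array([573.9, 192.1]), 35.0, 21.8, -28.69) [0.57439207 0.19378122 0.06601645]
bar (array([615.7, 174. ]), 149.0, 26.9, -33.26) [0.62970569 0.16570449 0.01337003]
foot (array([613.7, 181.5]), 145.0, 84.7, -6.15) [0.59164136 0.19169956 0.00748931]
bin (array([546.7, 422.1]), 263.1, 133.2, -58.04)
long_block (array([529.2, 399.5]), 62.2, 20.3, 32.22) [0.53075505 0.40233062 0.03562009]
[0.83589378 0.51254469 0.1964167 ] [ 0.35899509 -0.23980893 -0.90200565]
lever [ 0.55273639 -0.03716375  0.34225612] (array([671.7, -81.8]), 341.7, 341.6, -89.12)
```

Emit:
{"name": "step_arm", "arguments": {"moves": [{"dx": -39,"dy": -8,"dz": 7},{"dx": -39,"dy": -8,"dz": 7},{"dx": -39,"dy": -8,"dz": 7},{"dx": -39,"dy": -8,"dz": 7},{"dx": -39,"dy": -8,"dz": 7},{"dx": -39,"dy": -8,"dz": 7},{"dx": -39,"dy": -8,"dz": 7},{"dx": -39,"dy": -8,"dz": 7},{"wz": 7.1},{"wz": 7.1},{"wz": 7.1},{"wz": 7.1},{"wz": 7.1},{"wz": 7.1},{"wz": 7.1},{"wz": 7.1},{"wz": 7.1},{"wz": 7.1},{"wz": 7.1},{"wz": 7.1}], "hand": 40}}

```text
$.moves[0]: bad value
```

```bash
cat >> h.py <<'E'
def delta(p,yaw_y=None,tilt=0):
    """target TCP pos p; tool y azimuth (deg), tilt deg about tool y. prints shift in current tool axes (mm), turn (deg)"""
    s=status.get_state(); M=Rt(s); d=(np.array(p)-s['eef_pos'])*1000
    a=np.radians(yaw_y); y=np.array([np.cos(a),np.sin(a),0]); z=np.array([0,0,-1.]); x=np.cross(y,z)
    G=np.c_[x,y,z]@R.from_rotvec([0,np.radians(tilt),0]).as_matrix()
    w=np.degrees(R.from_matrix(M.T@G).as_rotvec())
    print('t',round(s['clock'],2),'tcp',s['eef_pos'].round(4),'yaz',round(np.degrees(np.arctan2(M[1,1],M[0,1])),2),'gap',round(s['finger_gap'],4),'F',s['force'].round(1),'q',s['qpos'].round(2))
    print('shift now-axes',(M.T@d).round(1),'shift goal-axes',(G.T@d).round(1),'turn',w.round(2))
E
python3 -c "
from h import *
delta([.53,.40,.24],-58)"
```

```text
t 1.45 tcp [0.2756 0.5887 0.3027] yaz 64.91 gap 0.0941 F [-0.5  0.2  0.1] q [-1.2   0.63  0.04  1.52 -0.03  1.   -0.02]
shift now-axes [-310.5  -63.    62.7] shift goal-axes [115.8 294.9  62.7] turn [ -0.    -0.   122.91]
```

Emit:
{"name": "step_arm", "arguments": {"moves": [{"dx": -39,"dy": -8,"dz": 8,"wx": 0,"wy": 0,"wz": 0},{"dx": -39,"dy": -8,"dz": 8,"wx": 0,"wy": 0,"wz": 0},{"dx": -39,"dy": -8,"dz": 8,"wx": 0,"wy": 0,"wz": 0},{"dx": -39,"dy": -8,"dz": 8,"wx": 0,"wy": 0,"wz": 0},{"dx": -39,"dy": -8,"dz": 8,"wx": 0,"wy": 0,"wz": 0},{"dx": -39,"dy": -8,"dz": 8,"wx": 0,"wy": 0,"wz": 0},{"dx": -39,"dy": -8,"dz": 8,"wx": 0,"wy": 0,"wz": 0},{"dx": -39,"dy": -8,"dz": 8,"wx": 0,"wy": 0,"wz": 0}], "hand": 40}}

```text
clock: 2.12
eef_pos: [0.5292, 0.4076, 0.2363]
tcp_rot: [-0.004, 0.205, 0.979, 0.006]
force: [0.3, -0.1, 0.4]
finger_gap: 0.0442
```

Emit:
{"name": "step_arm", "arguments": {"moves": [{"dx": 0,"dy": 0,"dz": 0,"wx": 0,"wy": 0,"wz": 7.1},{"dx": 0,"dy": 0,"dz": 0,"wx": 0,"wy": 0,"wz": 7.1},{"dx": 0,"dy": 0,"dz": 0,"wx": 0,"wy": 0,"wz": 7.1},{"dx": 0,"dy": 0,"dz": 0,"wx": 0,"wy": 0,"wz": 7.1},{"dx": 0,"dy": 0,"dz": 0,"wx": 0,"wy": 0,"wz": 7.1},{"dx": 0,"dy": 0,"dz": 0,"wx": 0,"wy": 0,"wz": 7.1},{"dx": 0,"dy": 0,"dz": 0,"wx": 0,"wy": 0,"wz": 7.1},{"dx": 0,"dy": 0,"dz": 0,"wx": 0,"wy": 0,"wz": 7.1},{"dx": 0,"dy": 0,"dz": 0,"wx": 0,"wy": 0,"wz": 7.1},{"dx": 0,"dy": 0,"dz": 0,"wx": 0,"wy": 0,"wz": 7.1},{"dx": 0,"dy": 0,"dz": 0,"wx": 0,"wy": 0,"wz": 7.1},{"dx": 0,"dy": 0,"dz": 0,"wx": 0,"wy": 0,"wz": 7.1},{"dx": 0,"dy": 0,"dz": 0,"wx": 0,"wy": 0,"wz": 7.1},{"dx": 0,"dy": 0,"dz": 0,"wx": 0,"wy": 0,"wz": 7.1},{"dx": 0,"dy": 0,"dz": 0,"wx": 0,"wy": 0,"wz": 7.1},{"dx": 0,"dy": 0,"dz": 0,"wx": 0,"wy": 0,"wz": 7.1},{"dx": 0,"dy": 0,"dz": 0,"wx": 0,"wy": 0,"wz": 7.1},{"dx": 0,"dy": 0,"dz": 0,"wx": 0,"wy": 0,"wz": 3},{"dx": 0,"dy": 0,"dz": 0,"wx": 0,"wy": 0,"wz": 0}]}}

```text
clock: 3.7
eef_pos: [0.5429, 0.393, 0.2329]
tcp_rot: [-0.003, 0.964, 0.267, 0.001]
force: [0.1, -0.2, 0.6]
finger_gap: 0.0373
```

```bash
cat > b.py <<'E'
from fit import *
delta([.53,.40,.24],-58)
im,d,i,W=grab('wrist'); cv2.imwrite('pics/wrist1.png',im); np.savez('wrist1.npz',im=im,d=d,W=W)
for r in viewer.masks_of('wrist','long_block')[:3]:
    m=r['mask']; B,u,v=pts(d,i,W,m)
    print(r['conf'],np.round(r['point']),m.sum(),B.mean(0).round(4),rect(B))
    c=np.median(B,0);U,S,V=np.linalg.svd(B-c,full_matrices=False);print(V.round(3),S)
np.save('mlb.npy',viewer.masks_of('wrist','long_block')[0]['mask'])
E
python3 b.py
```

```text
t 3.7 tcp [0.5429 0.393  0.2329] yaz -58.99 gap 0.0373 F [ 0.1 -0.2  0.6] q [-1.    0.81  0.61  1.54 -0.54  0.97 -1.25]
shift now-axes [ -7.4 -12.7  -7.1] shift goal-axes [ -7.2 -12.8  -7.1] turn [-0.35 -0.17 -0.99]
0.93 [298. 246.] 2221 [0.5308 0.4019 0.0364] (array([527.7, 400.4]), 62.0, 20.0, 32.32)
[[-0.826 -0.532 -0.187]
 [-0.55   0.833  0.061]
 [-0.123 -0.153  0.98 ]] [0.87588647 0.2718625  0.14596565]
```

View pics/wrist1.png

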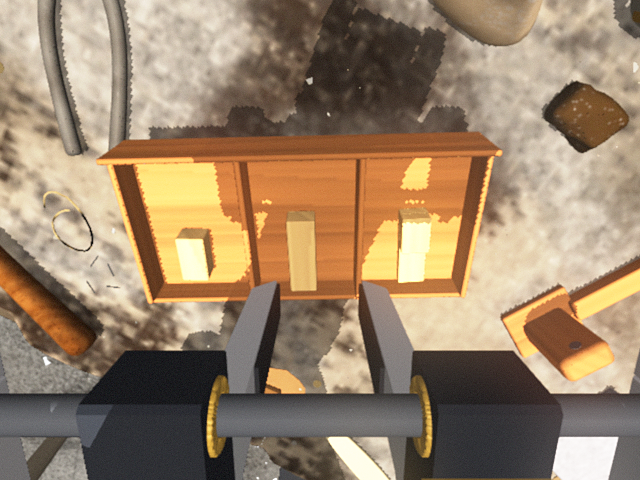

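```bash
python3 - <<'E'
from fit import *
z=np.load('wrist1.npz'); i=viewer.camera_info('wrist'); m=np.load('mlb.npy')
B,u,v=pts(z['d'],i,z['W'],m)
# project on slope plane
for psi in (31,32,33):
    a=np.radians(psi); ex=np.array([np.cos(a)*np.cos(.26),np.sin(a)*np.cos(.26),np.sin(.26)]); ey=np.array([-np.sin(a),np.cos(a),0]); n=np.cross(ex,ey)
    h=B@n; top=B[h>np.percentile(h,60)-.002]
    q=(np.c_[top@ex,top@ey]*1000).astype(np.float32)
    (c,wh,an)=cv2.minAreaRect(q); print(psi,len(B),len(top),'h',np.median(top@n),np.std(top@n),c,wh,an)
    p=ex*c[0]/1000+ey*c[1]/1000+n*np.median(top@n); print('top centre',p.round(4),'under',(p-.018*n).round(4))
P,_,_=pts(z['d'],i,z['W'])
k=P[(abs(P[:,0]-.55)<.14)&(abs(P[:,1]-.41)<.14)&(P[:,2]>.012)&(P[:,2]<.09)]; print('bin',rect(k))
k=P[(abs(P[:,0]-.55)<.14)&(abs(P[:,1]-.41)<.14)&(P[:,2]>.0)&(P[:,2]<.09)]
# cross-compartment profile at block mid: coordinate along ey
a=np.radians(32.2);ey=np.array([-np.sin(a),np.cos(a)]);ex=np.array([np.cos(a),np.sin(a)])
o=np.array([.53,.40]); s=(k[:,:2]-o)@ex; t=(k[:,:2]-o)@ey; sel=abs(s)<.004
b=np.round(t[sel]*1000/2)*2
for x in np.unique(b): print(int(x),round(1000*k[sel][b==x,2].max(),0),end='; ')
E
```

```text
31 2214 1924 h -0.13382020886489104 0.0006247213504683059 (643.90478515625, 71.37679290771484) (60.86283874511719, 19.96863555908203) 1.327260971069336
top centre [0.5261 0.3994 0.0362] under [0.5301 0.4018 0.0188]
32 2214 1922 h -0.1341126265490804 0.0006203164015311906 (645.0119018554688, 59.900238037109375) (60.86277770996094, 19.970603942871094) 0.35761699080467224
top centre [0.5261 0.3994 0.0362] under [0.53   0.4018 0.0188]
33 2214 1922 h -0.13435774575591292 0.0006195038685694446 (645.9253540039062, 48.40549087524414) (19.97225570678711, 60.86262130737305) 89.3870849609375
top centre [0.5261 0.3994 0.0362] under [0.53   0.4019 0.0188]
bin (array([547.9, 411. ]), 238.3, 122.1, -57.67)
-152 0.0; -148 0.0; -146 0.0; -144 1.0; -142 0.0; -140 0.0; -138 0.0; -120 44.0; -118 47.0; -116 47.0; -114 42.0; -112 20.0; -110 21.0; -108 20.0; -106 20.0; -104 20.0; -102 20.0; -100 20.0; -98 20.0; -96 20.0; -94 20.0; -90 38.0; -88 39.0; -86 39.0; -84 39.0; -82 39.0; -80 39.0; -78 39.0; -76 38.0; -74 39.0; -72 39.0; -70 38.0; -68 20.0; -66 20.0; -64 20.0; -62 20.0; -60 20.0; -58 20.0; -56 20.0; -54 20.0; -52 20.0; -50 20.0; -48 20.0; -46 20.0; -44 21.0; -42 44.0; -40 47.0; -38 46.0; -36 20.0; -34 20.0; -32 20.0; -30 20.0; -28 20.0; -26 21.0; -24 20.0; -22 20.0; -20 20.0; -18 20.0; -16 21.0; -14 20.0; -12 21.0; -10 20.0; -8 39.0; -6 39.0; -4 38.0; -2 39.0; 0 39.0; 2 38.0; 4 39.0; 6 39.0; 8 39.0; 10 39.0; 12 37.0; 14 21.0; 16 20.0; 18 21.0; 20 20.0; 22 20.0; 24 20.0; 26 21.0; 28 21.0; 30 21.0; 32 20.0; 34 20.0; 36 46.0; 38 47.0; 40 47.0; 46 20.0; 48 20.0; 50 20.0; 52 20.0; 54 20.0; 56 21.0; 58 20.0; 60 21.0; 62 21.0; 64 21.0; 66 20.0; 68 20.0; 70 35.0; 72 38.0; 74 39.0; 76 38.0; 78 39.0; 80 39.0; 82 39.0; 84 39.0; 86 39.0; 88 39.0; 90 39.0; 92 36.0; 98 20.0; 100 20.0; 102 20.0; 104 21.0; 106 20.0; 108 20.0; 110 20.0; 112 20.0; 114 47.0; 116 48.0; 118 47.0; 152 0.0; 156 1.0; 162 0.0; 172 4.0; 174 3.0; 176 3.0; 178 0.0;
```

```bash
python3 -c "
from h import *
n=np.array([-.2173,-.1374,.9664]);U=np.array([.530,.4018,.0188])
delta(U+n*.1795,-57.7,14.9); print(Rt(status.get_state())@[0,0,1])"
```

```text
t 3.85 tcp [0.5429 0.3929 0.233 ] yaz -58.81 gap 0.0375 F [ 0.2  0.3 -0.1] q [-1.    0.81  0.61  1.54 -0.54  0.96 -1.25]
shift now-axes [-52.7 -13.1  40.6] shift goal-axes [-61.  -14.4  25.9] turn [-0.23 14.72 -1.15]
[-8.30156577e-04  7.15061231e-03 -9.99974089e-01]
```

Emit:
{"name": "step_arm", "arguments": {"moves": [{"dx": -26,"dy": -6.5,"dz": 20,"wx": 0,"wy": 0,"wz": 0},{"dx": -26,"dy": -6.5,"dz": 20,"wx": 0,"wy": 0,"wz": 0},{"dx": 0,"dy": 0,"dz": 0,"wx": 0,"wy": 5,"wz": -0.5},{"dx": 0,"dy": 0,"dz": 0,"wx": 0,"wy": 5,"wz": -0.5},{"dx": 0,"dy": 0,"dz": 0,"wx": 0,"wy": 5,"wz": 0},{"dx": 0,"dy": 0,"dz": 0,"wx": 0,"wy": 0,"wz": 0}], "hand": 40}}

```text
clock: 4.35
eef_pos: [0.491, 0.3767, 0.1917]
tcp_rot: [-0.039, 0.95, 0.28, 0.133]
force: [-0.1, -1.0, -0.3]
finger_gap: 0.0376
```

```bash
python3 -c "
from h import *
n=np.array([-.2173,-.1374,.9664]);U=np.array([.530,.4018,.0188])
delta(U+n*.0995,-57.7,14.9)"
```

```text
t 4.35 tcp [0.491  0.3767 0.1917] yaz -57.18 gap 0.0376 F [-0.1 -1.  -0.3] q [-1.    0.69  0.43  1.94 -0.73  0.36 -1.02]
shift now-axes [-1.1 -0.2 79.5] shift goal-axes [ 0.4 -0.4 79.5] turn [-0.15 -1.08  0.5 ]
```

Emit:
{"name": "step_arm", "arguments": {"moves": [{"dx": 0,"dy": 0,"dz": 25,"wx": 0,"wy": -1,"wz": 0.5},{"dx": 0,"dy": 0,"dz": 25,"wx": 0,"wy": 0,"wz": 0},{"dx": 0,"dy": 0,"dz": 12,"wx": 0,"wy": 0,"wz": 0},{"dx": 0,"dy": 0,"dz": 0,"wx": 0,"wy": 0,"wz": 0}]}}

```text
clock: 4.68
eef_pos: [0.5064, 0.388, 0.133]
tcp_rot: [-0.04, 0.952, 0.277, 0.123]
force: [-1.1, 0.2, -0.2]
finger_gap: 0.0378
```

```bash
python3 -c "
from h import *
n=np.array([-.2173,-.1374,.9664]);U=np.array([.530,.4018,.0188])
delta(U+n*.0995,-57.7,14.9)
im,d,i,W=grab('wrist'); cv2.imwrite('pics/wrist2.png',im)"
```

```text
t 4.68 tcp [0.5064 0.388  0.133 ] yaz -57.47 gap 0.0378 F [-1.1  0.2 -0.2] q [-0.93  0.8   0.34  1.9  -0.79  0.3  -0.98]
shift now-axes [-2.9  1.1 17.9] shift goal-axes [-2.9  0.9 17.9] turn [-0.54  0.03  0.09]
```

View pics/wrist2.png

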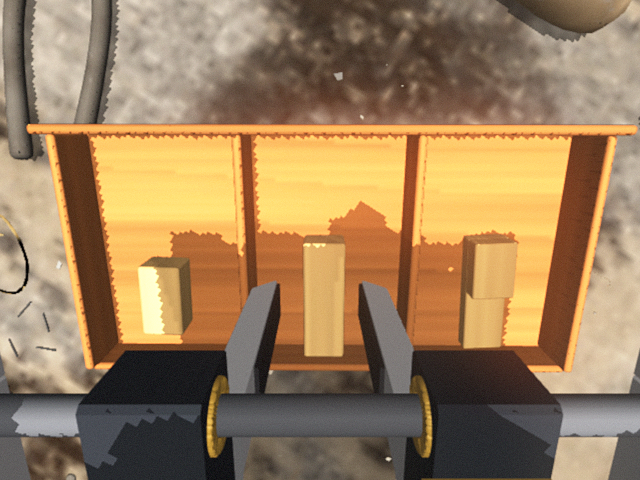

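Emit:
{"name": "step_arm", "arguments": {"moves": [{"dx": -2,"dy": 1,"dz": 10,"wx": 0,"wy": 0,"wz": 0},{"dx": -1,"dy": 0,"dz": 8,"wx": 0,"wy": 0,"wz": 0},{"dx": 0,"dy": 0,"dz": 0,"wx": 0,"wy": 0,"wz": 0}]}}

```text
clock: 4.98
eef_pos: [0.5102, 0.3888, 0.1164]
tcp_rot: [-0.041, 0.952, 0.277, 0.125]
force: [-0.5, -0.0, -0.7]
finger_gap: 0.0374
```

```bash
python3 -c "
from h import *
n=np.array([-.2173,-.1374,.9664]);U=np.array([.530,.4018,.0188])
delta(U+n*.0995,-57.7,14.9)"
```

```text
t 4.98 tcp [0.5102 0.3888 0.1164] yaz -57.43 gap 0.0374 F [-0.5 -0.  -0.7] q [-0.9   0.82  0.31  1.89 -0.83  0.27 -0.94]
shift now-axes [-2.2 -0.4  0.9] shift goal-axes [-2.2 -0.4  0.9] turn [-0.53 -0.16  0.14]
```

Close at about 20 N.

Emit:
{"name": "step_arm", "arguments": {"moves": [{"dx": -2,"dy": 0,"dz": 1,"wx": 0,"wy": 0,"wz": 0},{"dx": 0,"dy": 0,"dz": 0,"wx": 0,"wy": 0,"wz": 0},{"dx": 0,"dy": 0,"dz": 0,"wx": 0,"wy": 0,"wz": 0},{"dx": 0,"dy": 0,"dz": 0,"wx": 0,"wy": 0,"wz": 0},{"dx": 0,"dy": 0,"dz": 0,"wx": 0,"wy": 0,"wz": 0},{"dx": 0,"dy": 0,"dz": 0,"wx": 0,"wy": 0,"wz": 0}], "hand": 0, "newtons": 20}}

```text
clock: 5.48
eef_pos: [0.5087, 0.3881, 0.1162]
tcp_rot: [-0.041, 0.952, 0.278, 0.125]
force: [0.4, -0.1, -0.2]
finger_gap: 0.0199
```

Emit:
{"name": "step_arm", "arguments": {"moves": [{"dx": 0,"dy": 0,"dz": -20,"wx": 0,"wy": 0,"wz": 0},{"dx": 0,"dy": 0,"dz": -35,"wx": 0,"wy": 0,"wz": 0},{"dx": 0,"dy": 0,"dz": -35,"wx": 0,"wy": 0,"wz": 0},{"dx": 0,"dy": 0,"dz": -30,"wx": 0,"wy": 0,"wz": 0},{"dx": 0,"dy": 0,"dz": 0,"wx": 0,"wy": 0,"wz": 0}]}}

```text
clock: 5.9
eef_pos: [0.4815, 0.3686, 0.2345]
tcp_rot: [-0.041, 0.952, 0.277, 0.123]
force: [0.4, -0.5, 0.4]
finger_gap: 0.0199
```

```bash
python3 -c "
from fit import *
# guide bed from scene/side: rough
for c in ('scene','side'):
    z=np.load(f'{c}0.npz'); i=viewer.camera_info(c); P,u,v=pts(z['d'],i,z['W'])
    k=(P[:,0]>.38)&(P[:,0]<.56)&(P[:,1]>-.17)&(P[:,1]<.14)&(P[:,2]>.009)&(P[:,2]<.06)
    mm=np.zeros((480,640),np.uint8); mm[v[k],u[k]]=1
    n,l,st,ce=cv2.connectedComponentsWithStats(mm)
    for j in range(1,n):
        if st[j,4]>300: 
            q=P[k][l[v[k],u[k]]==j]; print(c,st[j,4],rect(q))
delta([.48,.07,.25],-15)
im,d,i,W=grab('wrist'); cv2.imwrite('pics/wrist3.png',im)"
```

```text
scene 3960 (array([479.9, -10.9]), 248.3, 91.4, 74.98)
side 3273 (array([480.4,  -9.8]), 249.1, 89.8, 74.92)
t 5.9 tcp [0.4815 0.3686 0.2345] yaz -57.51 gap 0.0199 F [ 0.4 -0.5  0.4] q [-1.07  0.64  0.56  1.93 -0.7   0.49 -1.05]
shift now-axes [-151.6  250.9  -58.7] shift goal-axes [-288.8   75.9  -15.5] turn [  4.99 -14.34 -42.34]
```

View pics/wrist3.png

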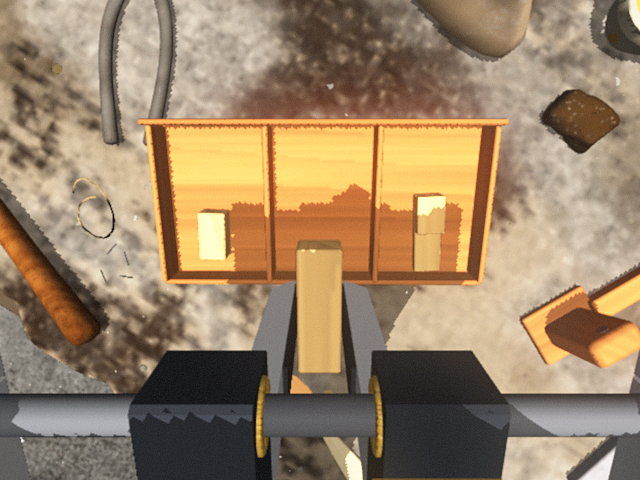

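```bash
python3 -c "
from fit import *
for c in ('scene','side'):
    z=np.load(f'{c}0.npz'); i=viewer.camera_info(c); P,u,v=pts(z['d'],i,z['W'])
    for lo in np.arange(.2,.42,.02):
        k=(P[:,0]>.45)&(P[:,0]<.85)&(P[:,1]>-.3)&(P[:,1]<.15)&(P[:,2]>lo)&(P[:,2]<lo+.02)
        if k.sum()>5: print(c,round(lo,2),k.sum(),P[k].min(0).round(3),P[k].max(0).round(3))
"
```

```text
scene 0.2 569 [ 0.606 -0.105  0.2  ] [ 0.724 -0.019  0.22 ]
scene 0.22 783 [ 0.607 -0.103  0.22 ] [ 0.73 -0.02  0.24]
scene 0.24 646 [ 0.606 -0.099  0.24 ] [ 0.72  -0.022  0.26 ]
scene 0.26 50 [ 0.589 -0.074  0.26 ] [ 0.613 -0.064  0.28 ]
scene 0.28 55 [ 0.577 -0.068  0.28 ] [ 0.6   -0.056  0.3  ]
scene 0.3 61 [ 0.562 -0.062  0.3  ] [ 0.584 -0.05   0.32 ]
scene 0.32 47 [ 0.532 -0.055  0.32 ] [ 0.571 -0.04   0.34 ]
scene 0.34 193 [ 0.528 -0.056  0.34 ] [ 0.557 -0.028  0.36 ]
scene 0.36 76 [ 0.532 -0.051  0.36 ] [ 0.553 -0.029  0.365]
side 0.2 630 [ 0.608 -0.072  0.2  ] [ 0.737 -0.017  0.22 ]
side 0.22 820 [ 0.608 -0.097  0.22 ] [ 0.734 -0.018  0.24 ]
side 0.24 783 [ 0.605 -0.098  0.24 ] [ 0.722 -0.021  0.26 ]
side 0.26 56 [ 0.589 -0.07   0.261] [ 0.614 -0.057  0.28 ]
side 0.28 62 [ 0.578 -0.062  0.28 ] [ 0.6   -0.052  0.299]
side 0.3 68 [ 0.561 -0.058  0.3  ] [ 0.584 -0.044  0.32 ]
side 0.32 73 [ 0.536 -0.052  0.32 ] [ 0.57  -0.027  0.34 ]
side 0.34 220 [ 0.53 -0.05  0.34] [ 0.559 -0.023  0.36 ]
side 0.36 52 [ 0.536 -0.047  0.36 ] [ 0.555 -0.026  0.365]
```

Emit:
{"name": "step_arm", "arguments": {"moves": [{"dx": 0,"dy": 0,"dz": -5,"wx": 0.8,"wy": -2.3,"wz": -6.5},{"dx": 0,"dy": 0,"dz": -5,"wx": 0.8,"wy": -2.3,"wz": -6.5},{"dx": 0,"dy": 0,"dz": -5,"wx": 0.8,"wy": -2.3,"wz": -6.5},{"dx": 0,"dy": 0,"dz": -5,"wx": 0.8,"wy": -2.3,"wz": -6.5},{"dx": 0,"dy": 0,"dz": 0,"wx": 0.8,"wy": -2.3,"wz": -6.5},{"dx": 0,"dy": 0,"dz": 0,"wx": 0.8,"wy": -2.3,"wz": -6.5},{"dx": 0,"dy": 0,"dz": 0,"wx": 0,"wy": 0,"wz": 0}]}}

```text
clock: 6.53
eef_pos: [0.4742, 0.367, 0.2464]
tcp_rot: [-0.004, 0.803, 0.596, -0.004]
force: [0.1, 0.9, -0.9]
finger_gap: 0.0197
```

```bash
python3 -c "
from h import *
delta([.499,.10,.25],-15.05)"
```

```text
t 6.53 tcp [0.4742 0.367  0.2464] yaz -16.8 gap 0.0197 F [ 0.1  0.9 -0.9] q [-0.98  0.67  0.45  1.72 -0.38  0.85 -0.65]
shift now-axes [-248.5  100.9   -4.3] shift goal-axes [-251.4   93.3   -3.6] turn [-0.7   0.09 -1.75]
```

Emit:
{"name": "step_arm", "arguments": {"moves": [{"dx": -36,"dy": 14,"dz": 0,"wx": 0,"wy": 0,"wz": -0.5},{"dx": -36,"dy": 14,"dz": 0,"wx": 0,"wy": 0,"wz": -0.5},{"dx": -36,"dy": 14,"dz": 0,"wx": 0,"wy": 0,"wz": -0.5},{"dx": -36,"dy": 13,"dz": 0,"wx": 0,"wy": 0,"wz": 0},{"dx": -36,"dy": 13,"dz": 0,"wx": 0,"wy": 0,"wz": 0},{"dx": -36,"dy": 13,"dz": 0,"wx": 0,"wy": 0,"wz": 0},{"dx": -18,"dy": 7,"dz": 0,"wx": 0,"wy": 0,"wz": 0},{"dx": 0,"dy": 0,"dz": 0,"wx": 0,"wy": 0,"wz": 0}]}}

```text
clock: 7.2
eef_pos: [0.4915, 0.1124, 0.235]
tcp_rot: [-0.007, 0.799, 0.601, -0.004]
force: [0.2, 0.8, -0.5]
finger_gap: 0.0195
```

```bash
cat > g.py <<'E'
from fit import *
import sys
delta([.4976,.0548,.25],-15.05)
im,d,i,W=grab('wrist'); n=sys.argv[1]; cv2.imwrite(f'pics/{n}.png',im); np.savez(n+'.npz',im=im,d=d,W=W)
P,u,v=pts(d,i,W)
k=(P[:,0]>.38)&(P[:,0]<.6)&(P[:,1]>-.17)&(P[:,1]<.14)&(P[:,2]>.009)&(P[:,2]<.06)
mm=np.zeros((480,640),np.uint8); mm[v[k],u[k]]=1
N,l,st,ce=cv2.connectedComponentsWithStats(mm)
for j in range(1,N):
    if st[j,4]>1000:
        q=P[k][l[v[k],u[k]]==j]; print(st[j,4],rect(q),np.median(q[:,2]))
        cv2.imwrite(f'pics/{n}_m.png',(l==j).astype(np.uint8)*255)
E
python3 g.py wrist4
```

```text
t 7.2 tcp [0.4915 0.1124 0.235 ] yaz -16.16 gap 0.0195 F [ 0.2  0.8 -0.5] q [-0.55  0.56  0.41  1.99 -0.36  0.68 -0.19]
shift now-axes [-53.6  21.6 -15.5] shift goal-axes [-54.1  20.9 -15. ] turn [-0.94 -0.14 -1.11]
5543 (array([496.5,  59.1]), 104.6, 89.8, 74.85) 0.01072770257666722
1106 (array([454.8,   0.6]), 57.5, 43.8, 80.28) 0.011412247128619268
2558 (array([439.2, -81.8]), 74.7, 56.2, 78.92) 0.03482034362359587
```

View pics/wrist4.png

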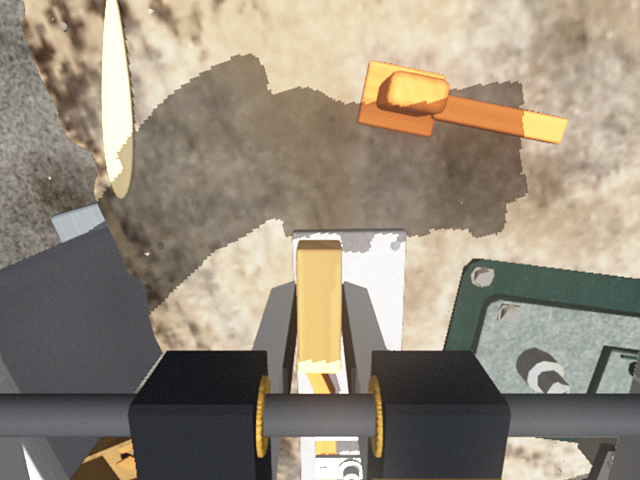

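Emit:
{"name": "step_arm", "arguments": {"moves": [{"dx": -26,"dy": 10,"dz": 0,"wx": -0.5,"wy": 0,"wz": -0.5},{"dx": -26,"dy": 10,"dz": 0,"wx": -0.5,"wy": 0,"wz": -0.5},{"dx": 0,"dy": 0,"dz": 30,"wx": 0,"wy": 0,"wz": 0},{"dx": 0,"dy": 0,"dz": 30,"wx": 0,"wy": 0,"wz": 0},{"dx": 0,"dy": 0,"dz": 20,"wx": 0,"wy": 0,"wz": 0},{"dx": 0,"dy": 0,"dz": 0,"wx": 0,"wy": 0,"wz": 0}]}}

```text
clock: 7.75
eef_pos: [0.4982, 0.0677, 0.15]
tcp_rot: [-0.002, 0.794, 0.608, 0.006]
force: [-1.2, -0.5, -0.5]
finger_gap: 0.0198
```

```bash
python3 -c "
from h import *
delta([.4965,.056,.1135],-15.1)
im,d,i,W=grab('side'); cv2.imwrite('pics/side5.png',cv2.resize(im[100:240,240:400],None,fx=4,fy=4))
im,d,i,W=grab('scene'); cv2.imwrite('pics/scene5.png',im)"
```

```text
t 7.75 tcp [0.4982 0.0677 0.15  ] yaz -15.08 gap 0.0198 F [-1.2 -0.5 -0.5] q [-0.38  0.68  0.29  2.06 -0.45  0.44 -0.  ]
shift now-axes [-12.2   1.2  36.4] shift goal-axes [-11.7   1.4  36.5] turn [ 0.27 -0.7   0.02]
```

View pics/side5.png

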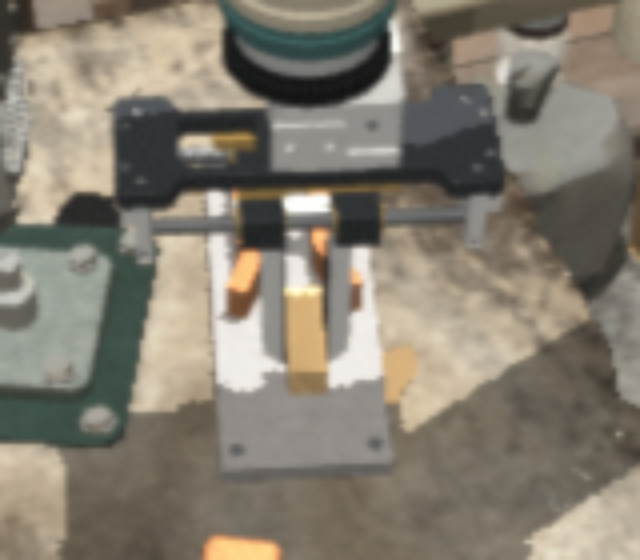

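View pics/scene5.png

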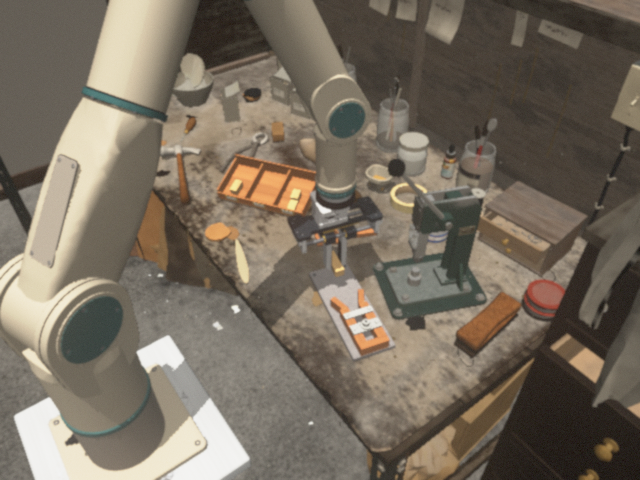

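Emit:
{"name": "step_arm", "arguments": {"moves": [{"dx": -8,"dy": 1,"dz": 12,"wx": 0,"wy": -0.7,"wz": 0},{"dx": -3,"dy": 0,"dz": 12,"wx": 0,"wy": 0,"wz": 0},{"dx": 0,"dy": 0,"dz": 6,"wx": 0,"wy": 0,"wz": 0},{"dx": 0,"dy": 0,"dz": 0,"wx": 0,"wy": 0,"wz": 0}]}}

```text
clock: 8.18
eef_pos: [0.5014, 0.061, 0.1261]
tcp_rot: [0.005, 0.793, 0.61, 0.007]
force: [-0.0, 0.0, -1.0]
finger_gap: 0.0201
```

```bash
python3 -c "
from h import *
delta([.4965,.056,.1135],-15.1)"
```

```text
t 8.18 tcp [0.5014 0.061  0.1261] yaz -14.85 gap 0.0201 F [-0.  0. -1.] q [-0.35  0.73  0.26  2.07 -0.47  0.38  0.02]
shift now-axes [-6.2 -3.6 12.5] shift goal-axes [-6.1 -3.4 12.6] turn [ 0.93 -0.34  0.25]
```

Emit:
{"name": "step_arm", "arguments": {"moves": [{"dx": -4,"dy": -3,"dz": 4,"wx": 0.9,"wy": -0.3,"wz": 0.2},{"dx": -2,"dy": 0,"dz": 4,"wx": 0,"wy": 0,"wz": 0},{"dx": 0,"dy": 0,"dz": 2,"wx": 0,"wy": 0,"wz": 0},{"dx": 0,"dy": 0,"dz": 0,"wx": 0,"wy": 0,"wz": 0}]}}

```text
clock: 8.52
eef_pos: [0.4984, 0.0575, 0.1181]
tcp_rot: [0.0, 0.793, 0.609, 0.002]
force: [0.2, 0.9, 0.0]
finger_gap: 0.02
```

```bash
python3 -c "
from h import *
delta([.4965,.056,.1135],-15.1)"
```

```text
t 8.52 tcp [0.4984 0.0575 0.1181] yaz -14.98 gap 0.02 F [0.2 0.9 0. ] q [-0.33  0.74  0.25  2.08 -0.47  0.37  0.03]
shift now-axes [-2.  -1.5  4.6] shift goal-axes [-2.  -1.4  4.6] turn [ 0.2  -0.18  0.12]
```

Emit:
{"name": "step_arm", "arguments": {"moves": [{"dx": -2,"dy": -1.5,"dz": 2,"wx": 0,"wy": 0,"wz": 0},{"dx": 0,"dy": 0,"dz": 1.5,"wx": 0,"wy": 0,"wz": 0},{"dx": 0,"dy": 0,"dz": 1,"wx": 0,"wy": 0,"wz": 0},{"dx": 0,"dy": 0,"dz": 0,"wx": 0,"wy": 0,"wz": 0}]}}

```text
clock: 8.85
eef_pos: [0.4966, 0.0559, 0.1138]
tcp_rot: [0.001, 0.793, 0.609, 0.003]
force: [-0.1, -0.0, 0.3]
finger_gap: 0.0199
```

```bash
python3 -c "
from h import *
delta([.4965,.056,.1125],-15.1)
im,d,i,W=grab('side'); cv2.imwrite('pics/side6.png',cv2.resize(im[120:240,260:380],None,fx=5,fy=5))"
```

```text
t 8.85 tcp [0.4966 0.0559 0.1138] yaz -14.99 gap 0.0199 F [-0.1 -0.   0.3] q [-0.32  0.75  0.24  2.08 -0.48  0.36  0.04]
shift now-axes [ 0.1 -0.2  1.3] shift goal-axes [ 0.1 -0.1  1.3] turn [ 0.26 -0.21  0.11]
```

View pics/side6.png

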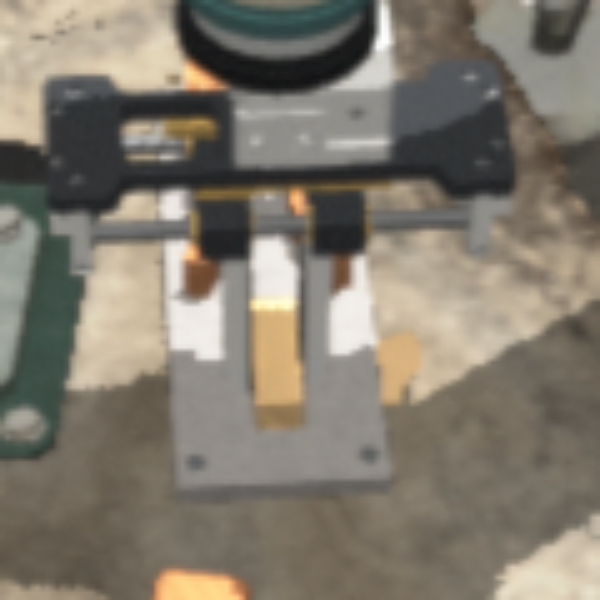

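Emit:
{"name": "step_arm", "arguments": {"moves": [{"dx": 0,"dy": 0,"dz": 1,"wx": 0,"wy": 0,"wz": 0},{"dx": 0,"dy": 0,"dz": 0.5,"wx": 0,"wy": 0,"wz": 0},{"dx": 0,"dy": 0,"dz": 0,"wx": 0,"wy": 0,"wz": 0}]}}

```text
clock: 9.15
eef_pos: [0.4968, 0.0559, 0.1123]
tcp_rot: [0.001, 0.793, 0.609, 0.003]
force: [-0.3, 0.2, -0.1]
finger_gap: 0.0201
```

Emit:
{"name": "step_arm", "arguments": {"moves": [{"dx": 0,"dy": 0,"dz": 0.7,"wx": 0,"wy": 0,"wz": 0},{"dx": 0,"dy": 0,"dz": 0,"wx": 0,"wy": 0,"wz": 0},{"dx": 0,"dy": 0,"dz": 0,"wx": 0,"wy": 0,"wz": 0}]}}

```text
clock: 9.4
eef_pos: [0.4969, 0.0559, 0.1115]
tcp_rot: [0.001, 0.793, 0.609, 0.003]
force: [-0.1, -0.3, -0.6]
finger_gap: 0.0201
```

Emit:
{"name": "step_arm", "arguments": {"moves": [{"dx": 0,"dy": 0,"dz": 0,"wx": 0,"wy": 0,"wz": 0},{"dx": 0,"dy": 0,"dz": 0,"wx": 0,"wy": 0,"wz": 0},{"dx": 0,"dy": 0,"dz": 0,"wx": 0,"wy": 0,"wz": 0},{"dx": 0,"dy": 0,"dz": 0,"wx": 0,"wy": 0,"wz": 0},{"dx": 0,"dy": 0,"dz": -20,"wx": 0,"wy": 0,"wz": 0},{"dx": 0,"dy": 0,"dz": -35,"wx": 0,"wy": 0,"wz": 0},{"dx": 0,"dy": 0,"dz": -40,"wx": 0,"wy": 0,"wz": 0},{"dx": 20,"dy": 0,"dz": -35,"wx": 0,"wy": 0,"wz": 0},{"dx": 30,"dy": 0,"dz": 0,"wx": 0,"wy": 0,"wz": 0},{"dx": 0,"dy": 0,"dz": 0,"wx": 0,"wy": 0,"wz": 0}], "hand": 45}}

```text
clock: 10.23
eef_pos: [0.5089, 0.1035, 0.2465]
tcp_rot: [-0.001, 0.795, 0.606, 0.001]
force: [-0.4, 1.1, -1.4]
finger_gap: 0.042
```

```bash
python3 g.py wrist7; python3 - <<'E'
from fit import *
z=np.load('wrist7.npz'); i=viewer.camera_info('wrist')
for n in ('long_block','push_stick'):
    for r in viewer.masks_of('wrist',n)[:2]:
        B,u,v=pts(z['d'],i,z['W'],r['mask']); t=B[abs(B[:,2]-np.median(B[:,2]))<.003]
        print(n,r['conf'],np.round(r['point']),rect(t),np.median(B[:,2]))
        if n=='push_stick':
            for lo,hi in((.005,.0105),(.0115,.018),(.06,.075)):
                t=B[(B[:,2]>lo)&(B[:,2]<hi)]; 
                if len(t)>20: print(lo,len(t),rect(t),t.mean(0).round(4))
E
```

```text
t 10.23 tcp [0.5089 0.1035 0.2465] yaz -15.34 gap 0.042 F [-0.4  1.1 -1.4] q [-0.55  0.56  0.44  1.95 -0.35  0.71 -0.17]
shift now-axes [-49.9   2.   -3.7] shift goal-axes [-49.9   1.8  -3.5] turn [ 0.05 -0.18 -0.29]
16731 (array([489.4,  32.5]), 159.2, 89.8, 74.92) 0.011048214596008743
3709 (array([454.1, -98.4]), 89.7, 58.8, -15.25) 0.03435572912029761
long_block 0.87 [317. 290.] (array([496.3,  56.4]), 60.4, 19.7, 75.13) 0.028666615617423202
push_stick 0.65 [392. 108.] (array([617. , 169.9]), 138.0, 18.9, -26.35) 0.012541540118606753
0.005 2273 (array([611.5, 172.8]), 145.3, 43.8, -26.98) [0.5677 0.1904 0.0068]
0.0115 2826 (array([616.7, 170. ]), 137.4, 18.7, -26.26) [0.6348 0.1609 0.0128]
0.06 1933 (array([571.6, 192.9]), 36.1, 20.3, -26.91) [0.571  0.193  0.0658]
```

View pics/wrist7.png

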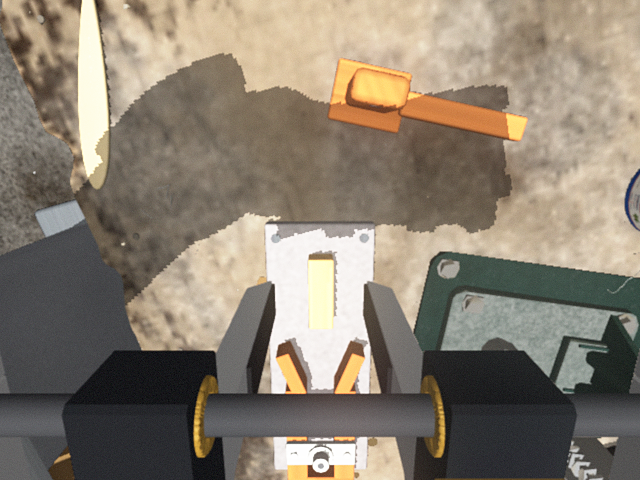

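Emit:
{"name": "step_arm", "arguments": {"moves": [{"dx": 34,"dy": 12,"dz": 0,"wx": 0,"wy": 0,"wz": 0},{"dx": 34,"dy": 12,"dz": 0,"wx": 0,"wy": 0,"wz": 0},{"dx": 34,"dy": 12,"dz": 0,"wx": 0,"wy": 0,"wz": 0},{"dx": 0,"dy": 0,"dz": 0,"wx": 0,"wy": 0,"wz": -7.1},{"dx": 0,"dy": 0,"dz": 0,"wx": 0,"wy": 0,"wz": -7.1},{"dx": 0,"dy": 0,"dz": 0,"wx": 0,"wy": 0,"wz": -7.1},{"dx": 0,"dy": 0,"dz": 0,"wx": 0,"wy": 0,"wz": -7.1},{"dx": 0,"dy": 0,"dz": 0,"wx": 0,"wy": 0,"wz": -7.1},{"dx": 0,"dy": 0,"dz": 0,"wx": 0,"wy": 0,"wz": -7.1},{"dx": 0,"dy": 0,"dz": 0,"wx": 0,"wy": 0,"wz": -7.1},{"dx": 0,"dy": 0,"dz": 0,"wx": 0,"wy": 0,"wz": -7.1},{"dx": 0,"dy": 0,"dz": 0,"wx": 0,"wy": 0,"wz": -7.1},{"dx": 0,"dy": 0,"dz": 0,"wx": 0,"wy": 0,"wz": -7.1},{"dx": 0,"dy": 0,"dz": 0,"wx": 0,"wy": 0,"wz": -7.1},{"dx": 0,"dy": 0,"dz": 0,"wx": 0,"wy": 0,"wz": 0}]}}

```text
clock: 11.63
eef_pos: [0.561, 0.165, 0.2242]
tcp_rot: [-0.018, 0.239, 0.971, -0.015]
force: [-1.0, 0.1, -0.1]
finger_gap: 0.0424
```

```bash
cat > st.py <<'E'
from fit import *
import sys
n=sys.argv[1]
im,d,i,W=grab('wrist'); cv2.imwrite(f'pics/{n}.png',im); np.savez(n+'.npz',im=im,d=d,W=W)
for r in viewer.masks_of('wrist','push_stick')[:1]:
    B,u,v=pts(d,i,W,r['mask']); print(r['conf'],np.round(r['point']))
    for lo,hi in((.004,.0105),(.0112,.018),(.055,.085)):
        t=B[(B[:,2]>lo)&(B[:,2]<hi)]
        if len(t)>20: print(lo,len(t),rect(t),t.mean(0).round(4))
E
python3 st.py wrist8; python3 -c "
from h import *
delta([.572,.1925,.18],63.2)"
```

```text
0.97 [365. 253.]
0.004 2219 (array([609.5, 173.5]), 141.7, 44.0, -26.89) [0.5643 0.1925 0.0066]
0.0112 1078 (array([616. , 169.2]), 137.0, 18.5, -26.92) [0.6408 0.1535 0.0127]
0.055 1635 (array([570.2, 193.3]), 33.4, 20.4, -26.9) [0.5683 0.1938 0.0653]
t 11.73 tcp [0.5612 0.1651 0.2244] yaz 61.95 gap 0.0425 F [-0.4 -0.3  0.6] q [-0.37  0.65  0.05  1.75 -0.03  0.8   0.78]
shift now-axes [ 2.2 30.9 43.3] shift goal-axes [ 2.7 29.3 44.4] turn [-2.19 -1.57 -1.28]
```

View pics/wrist8.png

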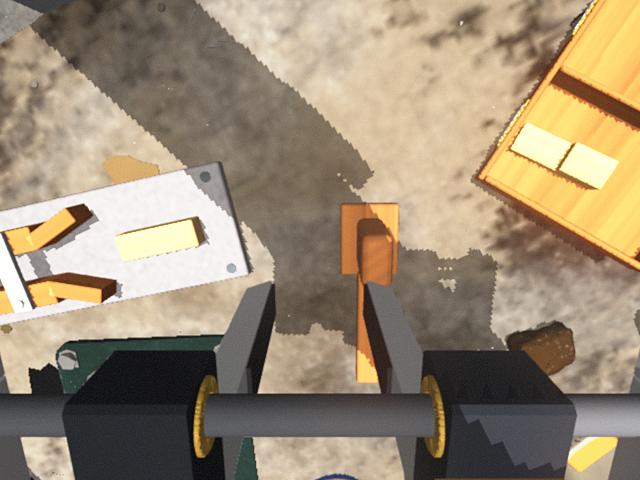

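Emit:
{"name": "step_arm", "arguments": {"moves": [{"dx": 0,"dy": 15,"dz": 10,"wx": -2,"wy": -1.5,"wz": -1.2},{"dx": 0,"dy": 15,"dz": 10,"wx": 0,"wy": 0,"wz": 0},{"dx": 0,"dy": 0,"dz": 0,"wx": 0,"wy": 0,"wz": 0}]}}

```text
clock: 11.98
eef_pos: [0.5751, 0.1896, 0.2024]
tcp_rot: [-0.001, 0.239, 0.971, -0.002]
force: [-0.3, 0.8, -0.3]
finger_gap: 0.0422
```

```bash
python3 -c "
from h import *
delta([.5712,.1929,.123],63.1)"
```

```text
t 11.98 tcp [0.5751 0.1896 0.2024] yaz 62.37 gap 0.0422 F [-0.3  0.8 -0.3] q [-0.39  0.69  0.04  1.74 -0.04  0.72  0.76]
shift now-axes [ 4.9  1.5 79.4] shift goal-axes [ 5.   1.2 79.4] turn [-0.2  -0.02 -0.73]
```

Emit:
{"name": "step_arm", "arguments": {"moves": [{"dx": 4,"dy": 1.5,"dz": 15,"wx": 0,"wy": 0,"wz": -0.7},{"dx": 1,"dy": 0,"dz": 15,"wx": 0,"wy": 0,"wz": 0},{"dx": 0,"dy": 0,"dz": 0,"wx": 0,"wy": 0,"wz": 0}]}}

```text
clock: 12.23
eef_pos: [0.5709, 0.1915, 0.1717]
tcp_rot: [-0.001, 0.236, 0.972, -0.003]
force: [-0.3, -0.5, 0.0]
finger_gap: 0.0424
```

```bash
python3 st.py wrist9;python3 -c "
from h import *
delta([.5712,.1929,.123],63.1)"
```

```text
0.61 [321. 279.]
0.004 3228 (array([595.3, 180.7]), 110.1, 44.0, -26.98) [0.5653 0.1957 0.0066]
0.0112 1833 (array([606.2, 174.4]), 115.1, 19.5, -27.49) [0.6294 0.1634 0.0128]
0.055 2647 (array([570.7, 193. ]), 35.2, 20.2, -26.89) [0.5691 0.194  0.0653]
t 12.33 tcp [0.5722 0.1919 0.1738] yaz 62.71 gap 0.0424 F [-0.   0.4  0.6] q [-0.4   0.72  0.04  1.76 -0.04  0.66  0.76]
shift now-axes [ 1.4  0.6 50.8] shift goal-axes [ 1.3  0.5 50.8] turn [-0.18  0.13 -0.39]
```

View pics/wrist9.png

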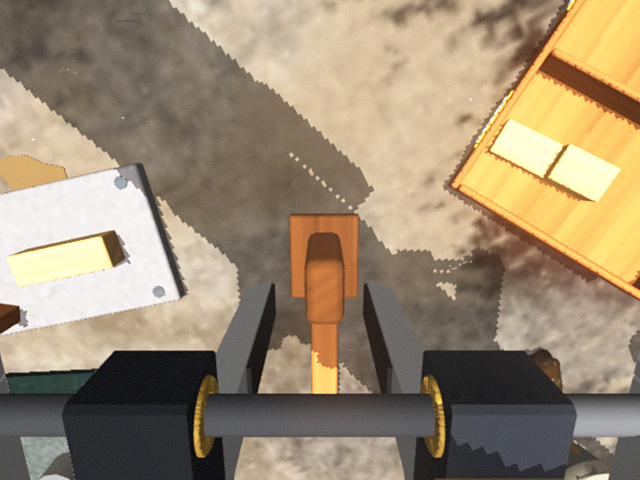

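Grip is centred between the fingers (col ~324). Descend 50 mm and close.

Emit:
{"name": "step_arm", "arguments": {"moves": [{"dx": 1,"dy": 0.5,"dz": 18,"wx": 0,"wy": 0,"wz": -0.4},{"dx": 0,"dy": 0,"dz": 18,"wx": 0,"wy": 0,"wz": 0},{"dx": 0,"dy": 0,"dz": 12,"wx": 0,"wy": 0,"wz": 0},{"dx": 0,"dy": 0,"dz": 0,"wx": 0,"wy": 0,"wz": 0}]}}

```text
clock: 12.67
eef_pos: [0.5748, 0.1918, 0.1295]
tcp_rot: [0.005, 0.235, 0.972, -0.0]
force: [-1.1, 0.1, 0.1]
finger_gap: 0.0424
```

```bash
python3 -c "
from h import *
delta([.571,.1929,.123],63.1)"
```

```text
t 12.67 tcp [0.5748 0.1918 0.1295] yaz 62.84 gap 0.0424 F [-1.1  0.1  0.1] q [-0.39  0.79  0.04  1.78 -0.04  0.56  0.76]
shift now-axes [ 4.  -0.7  6.4] shift goal-axes [ 3.9 -0.7  6.5] turn [ 0.1   0.51 -0.26]
```

Emit:
{"name": "step_arm", "arguments": {"moves": [{"dx": 3,"dy": -0.7,"dz": 4,"wx": 0,"wy": 0.5,"wz": -0.3},{"dx": 1,"dy": 0,"dz": 2,"wx": 0,"wy": 0,"wz": 0},{"dx": 0,"dy": 0,"dz": 0,"wx": 0,"wy": 0,"wz": 0}]}}

```text
clock: 12.92
eef_pos: [0.5717, 0.1927, 0.125]
tcp_rot: [0.001, 0.233, 0.973, 0.001]
force: [1.3, -0.8, 1.2]
finger_gap: 0.0423
```

```bash
python3 -c "
from h import *
delta([.571,.1929,.123],63.1)"
```

```text
t 12.92 tcp [0.5717 0.1927 0.125 ] yaz 63.07 gap 0.0423 F [ 1.3 -0.8  1.2] q [-0.39  0.8   0.03  1.79 -0.04  0.56  0.77]
shift now-axes [ 0.8 -0.1  2. ] shift goal-axes [ 0.8 -0.1  2. ] turn [ 0.17  0.07 -0.03]
```

Emit:
{"name": "step_arm", "arguments": {"moves": [{"dx": 0.8,"dy": 0,"dz": 1.5,"wx": 0,"wy": 0,"wz": 0},{"dx": 0,"dy": 0,"dz": 0,"wx": 0,"wy": 0,"wz": 0},{"dx": 0,"dy": 0,"dz": 0,"wx": 0,"wy": 0,"wz": 0},{"dx": 0,"dy": 0,"dz": 0,"wx": 0,"wy": 0,"wz": 0},{"dx": 0,"dy": 0,"dz": 0,"wx": 0,"wy": 0,"wz": 0},{"dx": 0,"dy": 0,"dz": 0,"wx": 0,"wy": 0,"wz": 0},{"dx": 0,"dy": 0,"dz": 0,"wx": 0,"wy": 0,"wz": 0}], "hand": 0, "newtons": 45}}

```text
clock: 13.5
eef_pos: [0.5719, 0.1934, 0.1257]
tcp_rot: [0.002, 0.233, 0.972, 0.002]
force: [-0.4, 0.2, -0.2]
finger_gap: 0.0198
```

```bash
python3 -c "
from h import *
delta([.571,.1929,.173],63.1)"
```

```text
t 13.5 tcp [0.5719 0.1934 0.1257] yaz 63.06 gap 0.0198 F [-0.4  0.2 -0.2] q [-0.39  0.79  0.03  1.79 -0.04  0.55  0.77]
shift now-axes [  0.4  -0.6 -47.3] shift goal-axes [  0.5  -0.8 -47.3] turn [ 0.31  0.19 -0.05]
```

Emit:
{"name": "step_arm", "arguments": {"moves": [{"dx": 0,"dy": 0,"dz": -15,"wx": 0,"wy": 0,"wz": 0},{"dx": 0,"dy": 0,"dz": -25,"wx": 0,"wy": 0,"wz": 0},{"dx": 0,"dy": 0,"dz": -25,"wx": 0,"wy": 0,"wz": 0},{"dx": 0,"dy": 0,"dz": 0,"wx": 0,"wy": 0,"wz": 7.1},{"dx": 0,"dy": 0,"dz": 0,"wx": 0,"wy": 0,"wz": 7.1},{"dx": 0,"dy": 0,"dz": 0,"wx": 0,"wy": 0,"wz": 7.1},{"dx": 0,"dy": 0,"dz": 0,"wx": 0,"wy": 0,"wz": 7.1},{"dx": 0,"dy": 0,"dz": 0,"wx": 0,"wy": 0,"wz": 7.1},{"dx": 0,"dy": 0,"dz": 0,"wx": 0,"wy": 0,"wz": 7.1},{"dx": 0,"dy": 0,"dz": 0,"wx": 0,"wy": 0,"wz": 7.1},{"dx": 0,"dy": 0,"dz": 0,"wx": 0,"wy": 0,"wz": 7.1},{"dx": 0,"dy": 0,"dz": 0,"wx": 0,"wy": 0,"wz": 7.1},{"dx": 0,"dy": 0,"dz": 0,"wx": 0,"wy": 0,"wz": 7.1},{"dx": 0,"dy": 0,"dz": 0,"wx": 0,"wy": 0,"wz": 7.1},{"dx": 0,"dy": 0,"dz": 0,"wx": 0,"wy": 0,"wz": 0}]}}

```text
clock: 14.75
eef_pos: [0.5697, 0.1937, 0.1926]
tcp_rot: [-0.001, 0.799, 0.601, 0.002]
force: [0.2, -0.3, -0.7]
finger_gap: 0.0195
```

```bash
cat > s.py <<'E'
from fit import *
import sys
# guide frame helper
a=np.radians(-105.08); ex=np.array([np.cos(a),np.sin(a)]); ey=np.array([-ex[1],ex[0]]); O=np.array([.4815,.0032])
def gx(x,y=0): return O+ex*x/1000+ey*y/1000
def info():
    s=status.get_state(); M=Rt(s); d=(s['eef_pos'][:2]-O)*1000
    print('guide x,y of TCP',(d@ex).round(1),(d@ey).round(1),'under z',round((s['eef_pos'][2]-.1257)*1000,1),'tilt',(M[:2,2]*57.3).round(2))
E
python3 -c "
from s import *
info(); p=gx(-215); delta([p[0],p[1],.18],-15.08)
im,d,i,W=grab('wrist'); cv2.imwrite('pics/wrist10.png',im);im,d,i,W=grab('side'); cv2.imwrite('pics/side10.png',im)"
```

```text
guide x,y of TCP -206.9 35.6 under z 66.9 tilt [0.07 0.27]
t 14.75 tcp [0.5697 0.1937 0.1926] yaz -16.15 gap 0.0195 F [ 0.2 -0.3 -0.7] q [-0.63  0.74  0.43  1.77 -0.44  0.73 -0.26]
shift now-axes [  7.3 -35.7  12.6] shift goal-axes [  8.1 -35.6  12.6] turn [-0.   -0.28 -1.07]
```

View pics/wrist10.png

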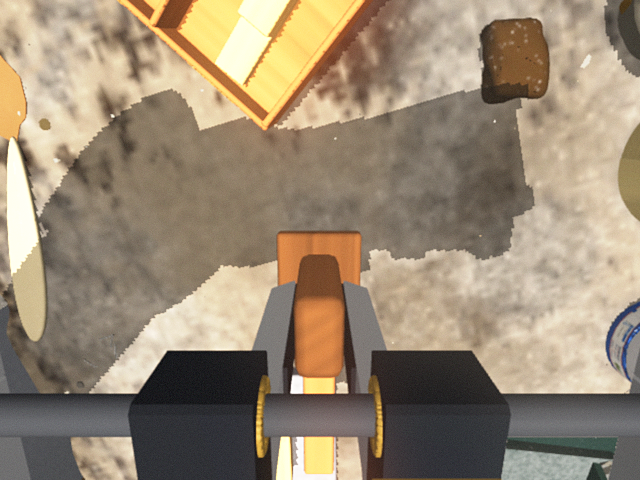

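View pics/side10.png

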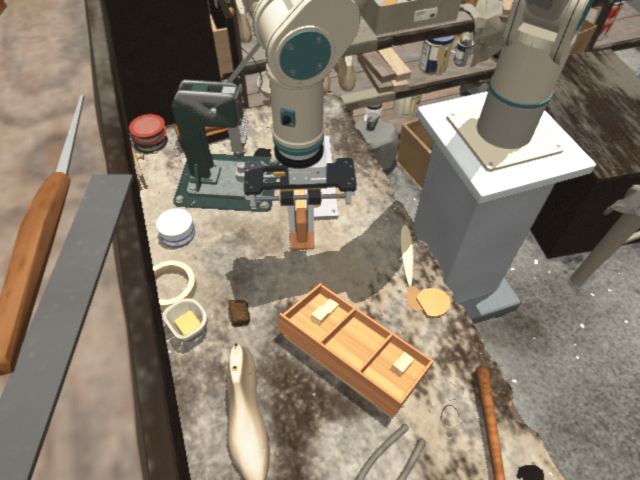

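Emit:
{"name": "step_arm", "arguments": {"moves": [{"dx": 4,"dy": -18,"dz": 12,"wx": 0,"wy": -0.3,"wz": -1},{"dx": 5,"dy": -18,"dz": 12,"wx": 0,"wy": 0,"wz": 0},{"dx": 0,"dy": 0,"dz": 0,"wx": 0,"wy": 0,"wz": 0}]}}

```text
clock: 15.1
eef_pos: [0.5379, 0.2116, 0.1687]
tcp_rot: [0.001, 0.789, 0.614, 0.001]
force: [-1.2, 0.1, -1.0]
finger_gap: 0.0198
```

```bash
python3 -c "
from s import *
info(); p=gx(-215); delta([p[0],p[1],.1405],-15.08)"
```

```text
guide x,y of TCP -215.9 0.3 under z 43.0 tilt [0.16 0.02]
t 15.1 tcp [0.5379 0.2116 0.1687] yaz -14.25 gap 0.0198 F [-1.2  0.1 -1. ] q [-0.67  0.74  0.4   1.85 -0.45  0.64 -0.25]
shift now-axes [-0.9 -0.4 28.2] shift goal-axes [-0.9 -0.3 28.2] turn [ 0.15 -0.06  0.83]
```

Emit:
{"name": "step_arm", "arguments": {"moves": [{"dx": 0,"dy": 0,"dz": 12,"wx": 0,"wy": 0,"wz": 0.8},{"dx": 0,"dy": 0,"dz": 10,"wx": 0,"wy": 0,"wz": 0},{"dx": 0,"dy": 0,"dz": 4,"wx": 0,"wy": 0,"wz": 0},{"dx": 0,"dy": 0,"dz": 0,"wx": 0,"wy": 0,"wz": 0}]}}

```text
clock: 15.43
eef_pos: [0.5409, 0.2105, 0.1415]
tcp_rot: [0.002, 0.793, 0.61, 0.003]
force: [-0.2, -0.7, -1.3]
finger_gap: 0.0195
```

```bash
python3 -c "
from s import *
info(); p=gx(-215); delta([p[0],p[1],.14],-15.08)
im,d,i,W=grab('side'); cv2.imwrite('pics/side11.png',cv2.resize(im[110:260,240:380],None,fx=4,fy=4,interpolation=cv2.INTER_CUBIC))
im,d,i,W=grab('scene'); cv2.imwrite('pics/scene11.png',cv2.resize(im[190:370,270:450],None,fx=3,fy=3,interpolation=cv2.INTER_CUBIC))
im,d,i,W=grab('wrist'); cv2.imwrite('pics/wrist11.png',im)"
```

```text
guide x,y of TCP -215.6 3.4 under z 15.8 tilt [0.36 0.06]
t 15.43 tcp [0.5409 0.2105 0.1415] yaz -14.89 gap 0.0195 F [-0.2 -0.7 -1.3] q [-0.65  0.78  0.37  1.86 -0.48  0.59 -0.24]
shift now-axes [-0.6 -3.4  1.4] shift goal-axes [-0.6 -3.4  1.5] turn [ 0.33 -0.15  0.19]
```

View pics/side11.png

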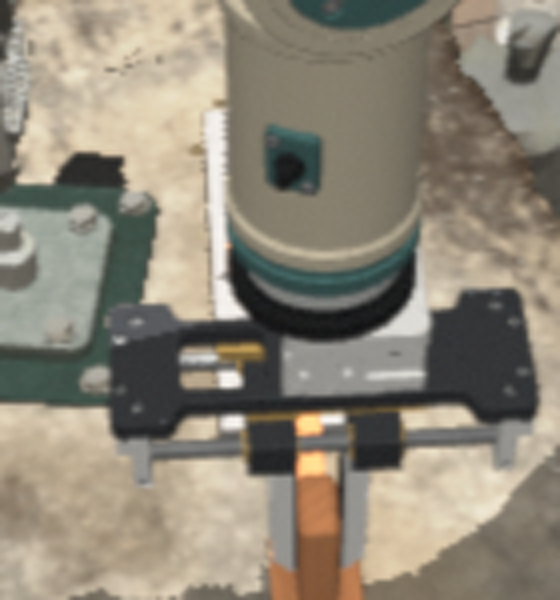

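View pics/scene11.png

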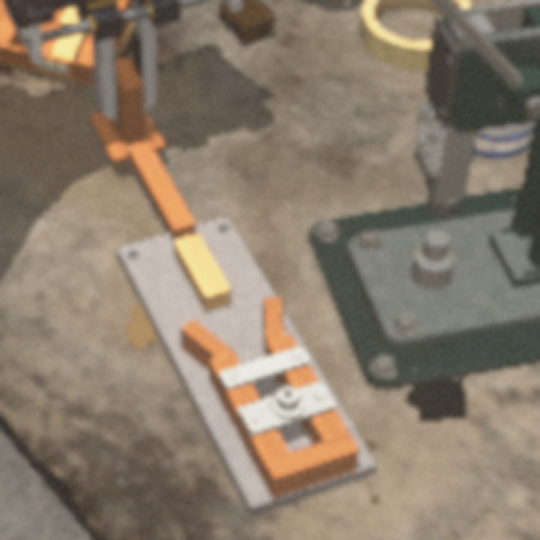

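View pics/wrist11.png

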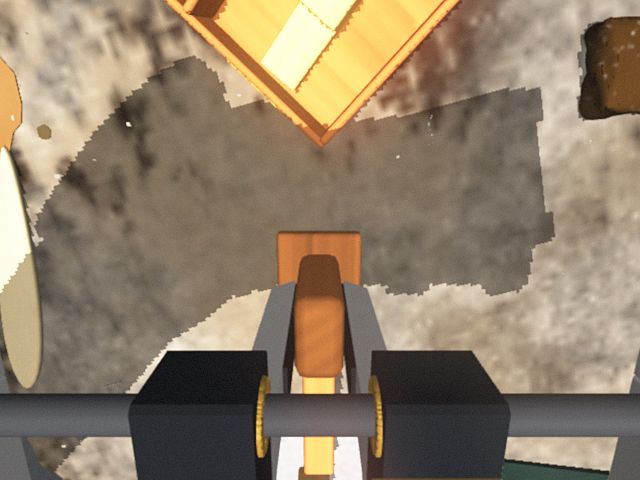

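Emit:
{"name": "step_arm", "arguments": {"moves": [{"dx": 0,"dy": -3,"dz": 1.5,"wx": 0.3,"wy": -0.1,"wz": 0.2},{"dx": -6,"dy": -0.5,"dz": 0,"wx": 0,"wy": 0,"wz": 0},{"dx": -8,"dy": 0,"dz": 0,"wx": 0,"wy": 0,"wz": 0},{"dx": -8,"dy": 0,"dz": 0,"wx": 0,"wy": 0,"wz": 0},{"dx": -8,"dy": 0,"dz": 0,"wx": 0,"wy": 0,"wz": 0},{"dx": 0,"dy": 0,"dz": 0,"wx": 0,"wy": 0,"wz": 0}]}}

```text
clock: 16.08
eef_pos: [0.53, 0.1791, 0.1424]
tcp_rot: [0.001, 0.794, 0.608, 0.002]
force: [-0.2, -0.1, -1.2]
finger_gap: 0.0197
```

```bash
python3 -c "
from s import *
info(); p=gx(-60); delta([p[0],p[1],.14],-15.08)
im,d,i,W=grab('scene'); cv2.imwrite('pics/scene12.png',cv2.resize(im[190:370,270:450],None,fx=3,fy=3,interpolation=cv2.INTER_CUBIC))"
```

```text
guide x,y of TCP -182.5 1.1 under z 16.7 tilt [0.27 0.07]
t 16.08 tcp [0.53   0.1791 0.1424] yaz -15.14 gap 0.0197 F [-0.2 -0.1 -1.2] q [-0.6   0.76  0.36  1.91 -0.48  0.55 -0.19]
shift now-axes [-122.5   -1.     2.1] shift goal-axes [-122.5   -1.1    2.4] turn [ 0.24 -0.14 -0.06]
```

View pics/scene12.png

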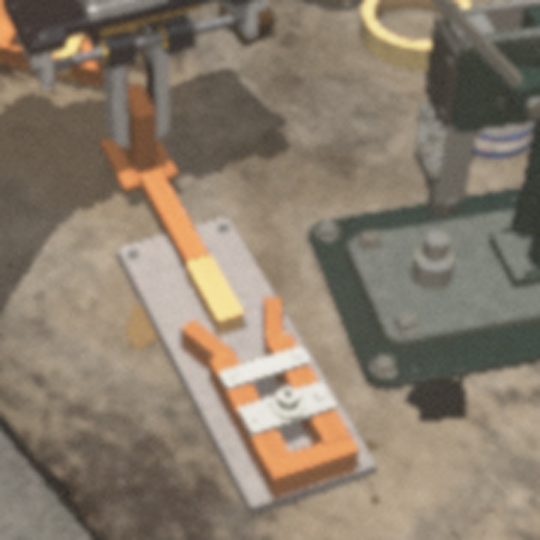

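Emit:
{"name": "step_arm", "arguments": {"moves": [{"dx": -6,"dy": -1,"dz": 2,"wx": 0.2,"wy": -0.1,"wz": 0},{"dx": -8,"dy": 0,"dz": 0.5,"wx": 0,"wy": 0,"wz": 0},{"dx": -8,"dy": 0,"dz": 0.5,"wx": 0,"wy": 0,"wz": 0},{"dx": -8,"dy": 0,"dz": 0,"wx": 0,"wy": 0,"wz": 0},{"dx": 0,"dy": 0,"dz": 0,"wx": 0,"wy": 0,"wz": 0}]}}

```text
clock: 16.55
eef_pos: [0.5209, 0.1487, 0.1392]
tcp_rot: [-0.0, 0.794, 0.608, 0.001]
force: [0.9, -0.2, -0.3]
finger_gap: 0.0196
```

```bash
python3 -c "
from s import *
info(); p=gx(-60); delta([p[0],p[1],.14],-15.08)
im,d,i,W=grab('scene'); cv2.imwrite('pics/scene13.png',cv2.resize(im[190:370,270:450],None,fx=3,fy=3,interpolation=cv2.INTER_CUBIC))"
```

```text
guide x,y of TCP -150.7 0.2 under z 13.5 tilt [0.08 0.09]
t 16.55 tcp [0.5209 0.1487 0.1392] yaz -15.09 gap 0.0196 F [ 0.9 -0.2 -0.3] q [-0.55  0.75  0.34  1.96 -0.48  0.51 -0.13]
shift now-axes [-90.7  -0.1  -0.9] shift goal-axes [-90.7  -0.2  -0.8] turn [ 0.06 -0.11 -0.01]
```

View pics/scene13.png

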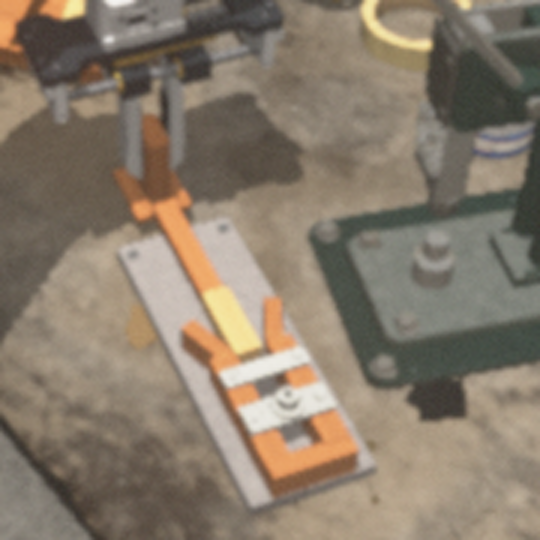

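Emit:
{"name": "step_arm", "arguments": {"moves": [{"dx": -4,"dy": -0.3,"dz": -1,"wx": 0,"wy": -0.1,"wz": 0},{"dx": -7,"dy": 0,"dz": 0,"wx": 0,"wy": 0,"wz": 0},{"dx": -7,"dy": 0,"dz": 0,"wx": 0,"wy": 0,"wz": 0},{"dx": -7,"dy": 0,"dz": 0,"wx": 0,"wy": 0,"wz": 0},{"dx": 0,"dy": 0,"dz": 0,"wx": 0,"wy": 0,"wz": 0}]}}

```text
clock: 17.02
eef_pos: [0.5139, 0.1239, 0.1403]
tcp_rot: [0.0, 0.793, 0.609, 0.001]
force: [0.2, 0.0, -0.7]
finger_gap: 0.0199
```

```bash
python3 -c "
from s import *
info(); p=gx(-60); delta([p[0],p[1],.14],-15.08)
im,d,i,W=grab('scene'); cv2.imwrite('pics/scene14.png',cv2.resize(im[190:370,270:450],None,fx=3,fy=3,interpolation=cv2.INTER_CUBIC))"
```

```text
guide x,y of TCP -124.9 -0.2 under z 14.6 tilt [0.1  0.05]
t 17.02 tcp [0.5139 0.1239 0.1403] yaz -14.99 gap 0.0199 F [ 0.2  0.  -0.7] q [-0.5   0.73  0.33  2.   -0.48  0.49 -0.09]
shift now-axes [-64.9   0.1   0.3] shift goal-axes [-64.9   0.2   0.3] turn [ 0.09 -0.08  0.09]
```

View pics/scene14.png

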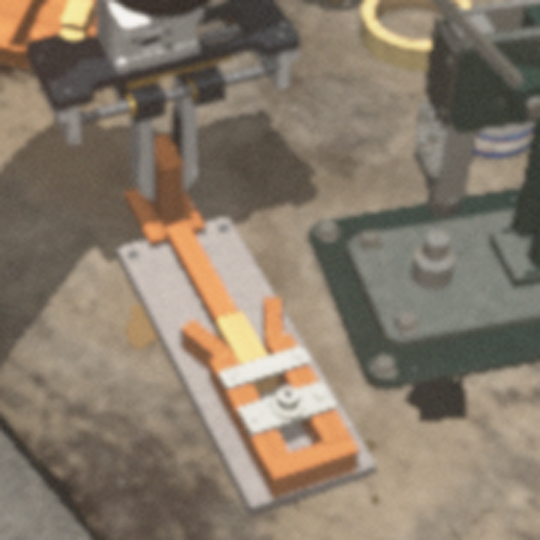

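Emit:
{"name": "step_arm", "arguments": {"moves": [{"dx": -5,"dy": 0,"dz": 0,"wx": 0,"wy": 0,"wz": 0.1},{"dx": -7,"dy": 0,"dz": 0,"wx": 0,"wy": 0,"wz": 0},{"dx": -7,"dy": 0,"dz": 0,"wx": 0,"wy": 0,"wz": 0},{"dx": -7,"dy": 0,"dz": 0,"wx": 0,"wy": 0,"wz": 0},{"dx": -5,"dy": 0,"dz": 0,"wx": 0,"wy": 0,"wz": 0},{"dx": 0,"dy": 0,"dz": 0,"wx": 0,"wy": 0,"wz": 0}]}}

```text
clock: 17.57
eef_pos: [0.5053, 0.092, 0.1403]
tcp_rot: [0.0, 0.794, 0.608, 0.001]
force: [0.6, -0.1, -1.0]
finger_gap: 0.0199
```

```bash
python3 -c "
from s import *
info(); p=gx(-60); delta([p[0],p[1],.14],-15.08)
im,d,i,W=grab('scene'); cv2.imwrite('pics/scene15.png',im)
cv2.imwrite('pics/scene15z.png',cv2.resize(im[190:370,270:450],None,fx=3,fy=3,interpolation=cv2.INTER_CUBIC))"
```

```text
guide x,y of TCP -91.9 -0.1 under z 14.6 tilt [0.14 0.1 ]
t 17.57 tcp [0.5053 0.092  0.1403] yaz -15.04 gap 0.0199 F [ 0.6 -0.1 -1. ] q [-0.44  0.71  0.31  2.04 -0.47  0.46 -0.03]
shift now-axes [-31.9   0.1   0.2] shift goal-axes [-31.9   0.1   0.3] turn [ 0.1  -0.13  0.04]
```

View pics/scene15.png

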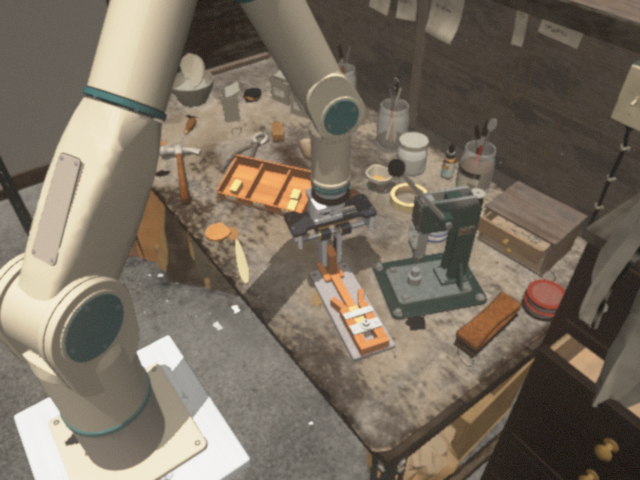

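View pics/scene15z.png

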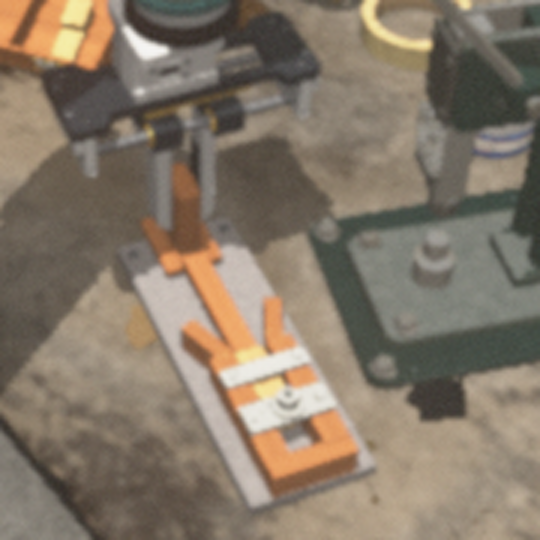

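Emit:
{"name": "step_arm", "arguments": {"moves": [{"dx": -5,"dy": 0,"dz": 0,"wx": 0,"wy": -0.1,"wz": 0},{"dx": -6,"dy": 0,"dz": 0,"wx": 0,"wy": 0,"wz": 0},{"dx": -6,"dy": 0,"dz": 0,"wx": 0,"wy": 0,"wz": 0},{"dx": -6,"dy": 0,"dz": 0,"wx": 0,"wy": 0,"wz": 0},{"dx": -3,"dy": 0,"dz": 0,"wx": 0,"wy": 0,"wz": 0},{"dx": 0,"dy": 0,"dz": 0,"wx": 0,"wy": 0,"wz": 0}]}}

```text
clock: 18.12
eef_pos: [0.4982, 0.0653, 0.1402]
tcp_rot: [0.001, 0.793, 0.609, 0.001]
force: [0.8, 1.1, -0.9]
finger_gap: 0.0196
```

```bash
python3 -c "
from s import *
info(); p=gx(-60); delta([p[0],p[1],.14],-15.08)
im,d,i,W=grab('scene')
cv2.imwrite('pics/scene16z.png',cv2.resize(im[230:370,290:410],None,fx=4,fy=4,interpolation=cv2.INTER_CUBIC))"
```

```text
guide x,y of TCP -64.3 -0.0 under z 14.5 tilt [0.14 0.03]
t 18.12 tcp [0.4982 0.0653 0.1402] yaz -14.97 gap 0.0196 F [ 0.8  1.1 -0.9] q [-0.38  0.7   0.29  2.07 -0.47  0.43  0.01]
shift now-axes [-4.3 -0.   0.2] shift goal-axes [-4.3  0.   0.2] turn [ 0.12 -0.06  0.11]
```

View pics/scene16z.png

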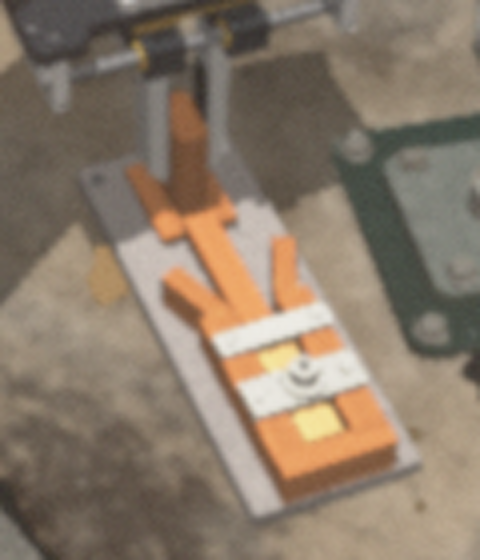

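Emit:
{"name": "step_arm", "arguments": {"moves": [{"dx": -1.5,"dy": 0,"dz": 0,"wx": 0,"wy": 0,"wz": 0.1},{"dx": -1.5,"dy": 0,"dz": 0,"wx": 0,"wy": 0,"wz": 0},{"dx": 0,"dy": 0,"dz": 0,"wx": 0,"wy": 0,"wz": 0}]}}

```text
clock: 18.42
eef_pos: [0.4976, 0.0628, 0.1402]
tcp_rot: [0.0, 0.794, 0.608, 0.001]
force: [-0.2, 0.5, -1.2]
finger_gap: 0.0199
```

```bash
python3 -c "
from s import *
info(); print(status.get_state()['force'])"
```

```text
guide x,y of TCP -61.7 0.1 under z 14.5 tilt [0.15 0.06]
[-0.15675679  0.54282412 -1.22327182]
```

Emit:
{"name": "step_arm", "arguments": {"moves": [{"dx": -1.5,"dy": 0,"dz": 0,"wx": 0,"wy": 0,"wz": 0},{"dx": -1.5,"dy": 0,"dz": 0,"wx": 0,"wy": 0,"wz": 0},{"dx": 0,"dy": 0,"dz": 0,"wx": 0,"wy": 0,"wz": 0}]}}

```text
clock: 18.67
eef_pos: [0.4973, 0.0613, 0.1404]
tcp_rot: [-0.0, 0.793, 0.609, 0.002]
force: [-0.2, -0.1, -1.4]
finger_gap: 0.0198
```

```bash
python3 -c "
from s import *
info(); print(status.get_state()['force'])"
```

```text
guide x,y of TCP -60.2 0.1 under z 14.7 tilt [0.19 0.16]
[-0.19653156 -0.05402505 -1.42673376]
```

Emit:
{"name": "step_arm", "arguments": {"moves": [{"dx": -2,"dy": 0,"dz": 0,"wx": 0,"wy": 0,"wz": 0},{"dx": -2,"dy": 0,"dz": 0,"wx": 0,"wy": 0,"wz": 0}]}}

```text
clock: 18.83
eef_pos: [0.4971, 0.0605, 0.1408]
tcp_rot: [-0.001, 0.792, 0.61, 0.004]
force: [-0.4, 6.0, 2.7]
finger_gap: 0.0199
```

```bash
python3 -c "
from s import *
info(); print(status.get_state()['force'])
im,d,i,W=grab('scene')
cv2.imwrite('pics/scene17z.png',cv2.resize(im[230:370,290:410],None,fx=4,fy=4,interpolation=cv2.INTER_CUBIC))"
```

```text
guide x,y of TCP -59.4 0.1 under z 15.1 tilt [0.28 0.39]
[-0.38196919  6.03225547  2.71420676]
```

View pics/scene17z.png

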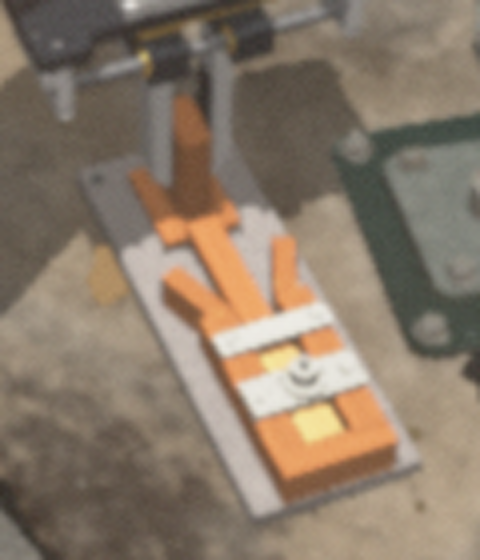

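Emit:
{"name": "step_arm", "arguments": {"moves": [{"dx": -3,"dy": 0,"dz": 0,"wx": 0,"wy": -0.3,"wz": 0},{"dx": -3,"dy": 0,"dz": 0,"wx": 0,"wy": 0,"wz": 0}]}}

```text
clock: 19.05
eef_pos: [0.4966, 0.0603, 0.1413]
tcp_rot: [-0.002, 0.791, 0.611, 0.005]
force: [1.2, 6.0, -0.2]
finger_gap: 0.0198
```

```bash
python3 -c "
from s import *
info(); print(status.get_state()['force'])"
```

```text
guide x,y of TCP -59.0 -0.2 under z 15.6 tilt [0.3  0.54]
[ 1.21821876  5.98123753 -0.16765265]
```

Emit:
{"name": "step_arm", "arguments": {"moves": [{"dx": 5,"dy": 0,"dz": 0,"wx": 0,"wy": -0.4,"wz": 0},{"dx": 8,"dy": 0,"dz": 0,"wx": 0,"wy": 0,"wz": 0},{"dx": 8,"dy": 0,"dz": 0,"wx": 0,"wy": 0,"wz": 0},{"dx": 8,"dy": 0,"dz": 0,"wx": 0,"wy": 0,"wz": 0},{"dx": 0,"dy": 0,"dz": 0,"wx": 0,"wy": 0,"wz": 0}]}}

```text
clock: 19.47
eef_pos: [0.5045, 0.0905, 0.1414]
tcp_rot: [0.0, 0.791, 0.611, 0.002]
force: [1.0, -0.2, -1.2]
finger_gap: 0.0195
```

```bash
python3 -c "
from s import *
info(); p=gx(-215); delta([p[0],p[1],.14],-15.08)"
```

```text
guide x,y of TCP -90.3 -0.5 under z 15.7 tilt [0.19 0.08]
t 19.47 tcp [0.5045 0.0905 0.1414] yaz -14.61 gap 0.0195 F [ 1.  -0.2 -1.2] q [-0.43  0.71  0.31  2.04 -0.47  0.45 -0.03]
shift now-axes [124.7   1.5   1.6] shift goal-axes [124.7   0.5   1.4] turn [ 0.16 -0.13  0.47]
```

Emit:
{"name": "step_arm", "arguments": {"moves": [{"dx": 8,"dy": 0.5,"dz": 0.5,"wx": 0,"wy": 0,"wz": 0.4},{"dx": 10,"dy": 0,"dz": 0,"wx": 0,"wy": 0,"wz": 0},{"dx": 10,"dy": 0,"dz": 0,"wx": 0,"wy": 0,"wz": 0},{"dx": 10,"dy": 0,"dz": 0,"wx": 0,"wy": 0,"wz": 0},{"dx": 10,"dy": 0,"dz": 0,"wx": 0,"wy": 0,"wz": 0},{"dx": 0,"dy": 0,"dz": 0,"wx": 0,"wy": 0,"wz": 0}]}}

```text
clock: 19.97
eef_pos: [0.5186, 0.1421, 0.1404]
tcp_rot: [0.001, 0.793, 0.609, 0.001]
force: [0.3, 0.3, -2.0]
finger_gap: 0.02
```

```bash
python3 -c "
from s import *
info(); p=gx(-215); delta([p[0],p[1],.14],-15.08)
im,d,i,W=grab('scene')
cv2.imwrite('pics/scene18z.png',cv2.resize(im[230:370,290:410],None,fx=4,fy=4,interpolation=cv2.INTER_CUBIC))"
```

```text
guide x,y of TCP -143.7 -0.4 under z 14.7 tilt [0.16 0.03]
t 19.97 tcp [0.5186 0.1421 0.1404] yaz -15.0 gap 0.02 F [ 0.3  0.3 -2. ] q [-0.54  0.74  0.34  1.97 -0.48  0.5  -0.12]
shift now-axes [71.3  0.5  0.4] shift goal-axes [71.3  0.4  0.4] turn [ 0.14 -0.07  0.08]
```

View pics/scene18z.png

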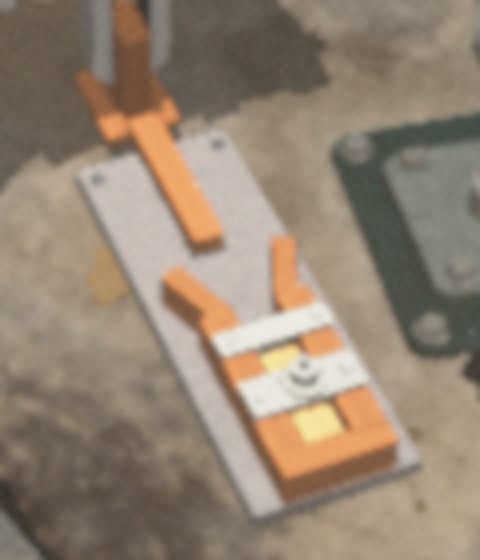

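Emit:
{"name": "step_arm", "arguments": {"moves": [{"dx": 12,"dy": 0,"dz": 0,"wx": 0,"wy": 0,"wz": 0},{"dx": 12,"dy": 0,"dz": -18,"wx": 0,"wy": 0,"wz": 0},{"dx": 20,"dy": 18,"dz": -20,"wx": 0,"wy": 0,"wz": 0},{"dx": 20,"dy": 18,"dz": -10,"wx": 0,"wy": 0,"wz": 0},{"dx": 0,"dy": 0,"dz": 0,"wx": 0,"wy": 0,"wz": -7.1},{"dx": 0,"dy": 0,"dz": 0,"wx": 0,"wy": 0,"wz": -7.1},{"dx": 0,"dy": 0,"dz": 0,"wx": 0,"wy": 0,"wz": -7.1},{"dx": 0,"dy": 0,"dz": 0,"wx": 0,"wy": 0,"wz": -7.1},{"dx": 0,"dy": 0,"dz": 0,"wx": 0,"wy": 0,"wz": -7.1},{"dx": 0,"dy": 0,"dz": 0,"wx": 0,"wy": 0,"wz": -7.1},{"dx": 0,"dy": 0,"dz": 0,"wx": 0,"wy": 0,"wz": -7.1},{"dx": 0,"dy": 0,"dz": 0,"wx": 0,"wy": 0,"wz": -7.1},{"dx": 0,"dy": 0,"dz": 0,"wx": 0,"wy": 0,"wz": -7.1},{"dx": 0,"dy": 0,"dz": 0,"wx": 0,"wy": 0,"wz": -7.1},{"dx": 0,"dy": 0,"dz": 0,"wx": 0,"wy": 0,"wz": -7.1},{"dx": 0,"dy": 0,"dz": 0,"wx": 0,"wy": 0,"wz": 0}]}}

```text
clock: 21.35
eef_pos: [0.5711, 0.2002, 0.1901]
tcp_rot: [-0.0, 0.227, 0.974, -0.003]
force: [0.0, -0.1, -1.4]
finger_gap: 0.0197
```

```bash
python3 -c "
from s import *
delta([.572,.1934,.1257],63.1)"
```

```text
t 21.35 tcp [0.5711 0.2002 0.1901] yaz 63.72 gap 0.0197 F [ 0.  -0.1 -1.4] q [-0.41  0.7   0.04  1.75 -0.03  0.7   0.76]
shift now-axes [-3.7 -5.3 64.4] shift goal-axes [-3.8 -5.6 64.4] turn [-0.32  0.03  0.62]
```

Emit:
{"name": "step_arm", "arguments": {"moves": [{"dx": -2,"dy": -3,"dz": 15,"wx": -0.3,"wy": 0,"wz": 0.6},{"dx": 0,"dy": -2,"dz": 18,"wx": 0,"wy": 0,"wz": 0},{"dx": 0,"dy": 0,"dz": 14,"wx": 0,"wy": 0,"wz": 0},{"dx": 0,"dy": 0,"dz": 6,"wx": 0,"wy": 0,"wz": 0},{"dx": 0,"dy": 0,"dz": 0,"wx": 0,"wy": 0,"wz": 0}]}}

```text
clock: 21.77
eef_pos: [0.572, 0.1949, 0.1363]
tcp_rot: [0.001, 0.242, 0.97, 0.0]
force: [0.5, 0.5, -1.3]
finger_gap: 0.0196
```

```bash
python3 -c "
from s import *
delta([.572,.1934,.1257],63.1);info()"
```

```text
t 21.77 tcp [0.572  0.1949 0.1363] yaz 62.01 gap 0.0196 F [ 0.5  0.5 -1.3] q [-0.4   0.78  0.04  1.78 -0.05  0.58  0.75]
shift now-axes [-0.6 -1.4 10.6] shift goal-axes [-0.6 -1.4 10.6] turn [ 0.07  0.15 -1.09]
guide x,y of TCP -208.7 37.6 under z 10.6 tilt [ 0.17 -0.01]
```

Emit:
{"name": "step_arm", "arguments": {"moves": [{"dx": 0,"dy": -1,"dz": 4,"wx": 0,"wy": 0.1,"wz": 0},{"dx": 0,"dy": 0,"dz": 3,"wx": 0,"wy": 0,"wz": 0},{"dx": 0,"dy": 0,"dz": 1.5,"wx": 0,"wy": 0,"wz": 0},{"dx": 0,"dy": 0,"dz": 0,"wx": 0,"wy": 0,"wz": 0}]}}

```text
clock: 22.1
eef_pos: [0.5723, 0.1946, 0.1284]
tcp_rot: [0.001, 0.244, 0.97, 0.001]
force: [-0.8, 0.2, -1.0]
finger_gap: 0.0197
```

```bash
python3 -c "
from s import *
delta([.572,.1934,.1257],62);info()"
```

```text
t 22.1 tcp [0.5723 0.1946 0.1284] yaz 61.8 gap 0.0197 F [-0.8  0.2 -1. ] q [-0.4   0.79  0.04  1.78 -0.05  0.56  0.75]
shift now-axes [-0.3 -1.2  2.7] shift goal-axes [-0.3 -1.2  2.7] turn [ 0.12  0.12 -0.2 ]
guide x,y of TCP -208.4 37.9 under z 2.7 tilt [0.16 0.05]
```

Emit:
{"name": "step_arm", "arguments": {"moves": [{"dx": 0,"dy": 0,"dz": 1.5,"wx": 0,"wy": 0,"wz": 0},{"dx": 0,"dy": 0,"dz": 1,"wx": 0,"wy": 0,"wz": 0},{"dx": 0,"dy": 0,"dz": 0.5,"wx": 0,"wy": 0,"wz": 0},{"dx": 0,"dy": 0,"dz": 0,"wx": 0,"wy": 0,"wz": 0}]}}

```text
clock: 22.43
eef_pos: [0.5731, 0.1951, 0.1265]
tcp_rot: [0.002, 0.244, 0.97, 0.002]
force: [-0.5, 0.4, -0.1]
finger_gap: 0.0197
```

Emit:
{"name": "step_arm", "arguments": {"moves": [{"dx": 0,"dy": 0,"dz": 1,"wx": 0,"wy": 0,"wz": 0},{"dx": 0,"dy": 0,"dz": 0,"wx": 0,"wy": 0,"wz": 0}]}}

```text
clock: 22.6
eef_pos: [0.5733, 0.1951, 0.1257]
tcp_rot: [0.003, 0.244, 0.97, 0.002]
force: [-0.7, 0.0, -1.0]
finger_gap: 0.0198
```

Released height equals the pick height. Open, hold, then rise.

Emit:
{"name": "step_arm", "arguments": {"moves": [{"dx": 0,"dy": 0,"dz": 0,"wx": 0,"wy": 0,"wz": 0},{"dx": 0,"dy": 0,"dz": 0,"wx": 0,"wy": 0,"wz": 0},{"dx": 0,"dy": 0,"dz": 0,"wx": 0,"wy": 0,"wz": 0},{"dx": 0,"dy": 0,"dz": 0,"wx": 0,"wy": 0,"wz": 0},{"dx": 0,"dy": 0,"dz": 0,"wx": 0,"wy": 0,"wz": 0},{"dx": 0,"dy": 0,"dz": -15,"wx": 0,"wy": 0,"wz": 0},{"dx": 0,"dy": 0,"dz": -30,"wx": 0,"wy": 0,"wz": 0},{"dx": 0,"dy": 0,"dz": -40,"wx": 0,"wy": 0,"wz": 0},{"dx": 0,"dy": 0,"dz": -40,"wx": 0,"wy": 0,"wz": 0},{"dx": 0,"dy": 0,"dz": 0,"wx": 0,"wy": 0,"wz": 0}], "hand": 45}}

```text
clock: 23.43
eef_pos: [0.5717, 0.1944, 0.2532]
tcp_rot: [0.0, 0.244, 0.97, 0.0]
force: [0.3, -0.1, 0.5]
finger_gap: 0.0425
```

```bash
python3 -c "
from s import *
delta([.572,.1934,.2],63.1)
for c in ('scene','side','wrist'):
    im,d,i,W=grab(c); cv2.imwrite(f'pics/{c}20.png',im); np.savez(f'{c}20.npz',im=im,d=d,W=W)
    if c=='side': cv2.imwrite('pics/side20z.png',cv2.resize(im[110:230,270:360],None,fx=5,fy=5,interpolation=cv2.INTER_CUBIC))
    if c=='scene': cv2.imwrite('pics/scene20z.png',cv2.resize(im[250:370,300:400],None,fx=5,fy=5,interpolation=cv2.INTER_CUBIC))
    for n in ('push_stick','long_block','heel_lift','bone_folder','cobblers_wax','short_block','stepped_block'):
        for r in viewer.masks_of(c,n)[:1]:
            B,_,_=pts(d,i,W,r['mask']); print(c,n,round(r['conf'],2),np.round(r['point']),np.median(B,0).round(3),rect(B))
"
```

```text
t 23.43 tcp [0.5717 0.1944 0.2532] yaz 61.75 gap 0.0425 F [ 0.3 -0.1  0.5] q [-0.41  0.62  0.05  1.7  -0.04  0.82  0.74]
shift now-axes [-0.8 -0.8 53.2] shift goal-axes [-0.7 -0.8 53.2] turn [ 0.    0.01 -1.35]
scene push_stick 0.56 [335. 233.] [0.583 0.18  0.013] (array([627. , 182.3]), 149.7, 114.6, -44.36)
scene long_block 0.45 [364. 332.] [ 0.459 -0.098  0.03 ] (array([462.3, -77.2]), 72.0, 19.1, 75.05)
scene heel_lift 0.71 [219. 235.] [0.372 0.36  0.008] (array([372.6, 364.7]), 58.9, 56.5, -86.2)
scene bone_folder 0.66 [244. 266.] [0.367 0.235 0.005] (array([372.5, 247.3]), 138.7, 22.7, 66.72)
scene cobblers_wax 0.8 [353. 195.] [0.713 0.266 0.019] (array([725.6, 274.7]), 64.0, 48.5, 22.7)
scene stepped_block 0.47 [295. 196.] [0.577 0.33  0.03 ] (array([576.7, 331.7]), 87.5, 30.0, 47.06)
side push_stick 0.67 [293. 255.] [0.592 0.195 0.013] (array([611., 168.]), 147.0, 51.5, -35.93)
side heel_lift 0.73 [431. 302.] [0.376 0.367 0.008] (array([372.2, 364. ]), 63.2, 54.8, -86.29)
side bone_folder 0.81 [408. 253.] [0.371 0.247 0.004] (array([372. , 250.2]), 142.5, 22.9, 69.88)
side cobblers_wax 0.77 [239. 314.] [0.716 0.28  0.019] (array([715.8, 269.8]), 59.4, 37.8, 84.1)
side short_block 0.77 [401. 367.] [0.49  0.47  0.037] (array([486.9, 467.5]), 38.3, 19.1, 30.22)
wrist push_stick 0.97 [326. 255.] [0.577 0.19  0.012] (array([613.1, 173.7]), 146.7, 45.8, -27.9)
wrist long_block 0.6 [  0. 273.] [ 0.472 -0.057  0.013] (array([472. , -58.6]), 12.1, 5.0, -33.83)
wrist cobblers_wax 0.87 [486. 329.] [0.706 0.276 0.018] (array([719.1, 274.8]), 46.4, 45.8, -6.79)
wrist stepped_block 0.81 [496. 156.] [0.572 0.331 0.028] (array([572.9, 334.1]), 64.7, 23.6, 36.09)
```

View pics/scene20.png

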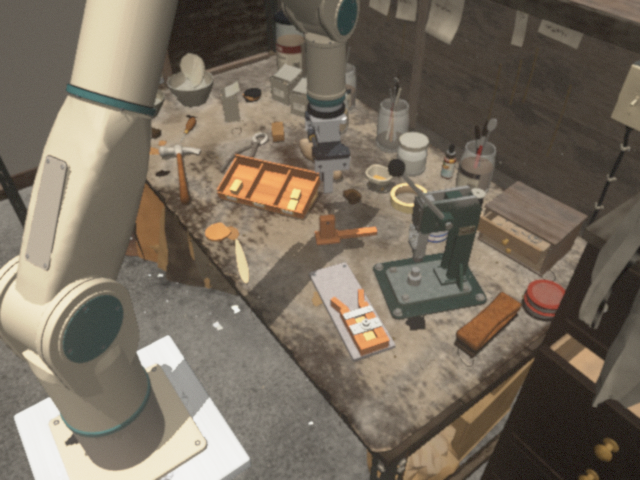

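View pics/wrist20.png

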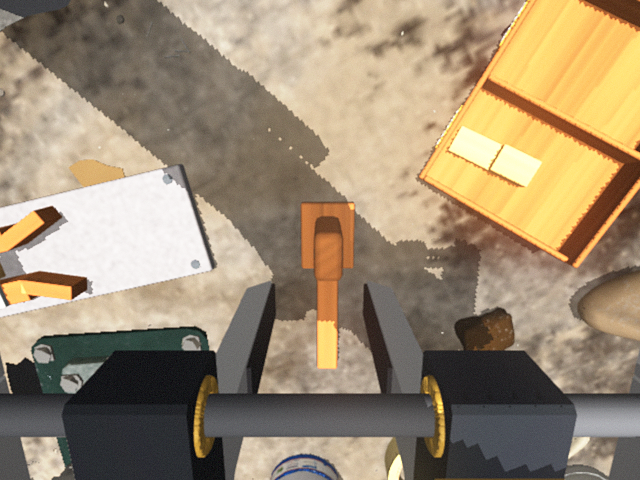

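View pics/scene20z.png

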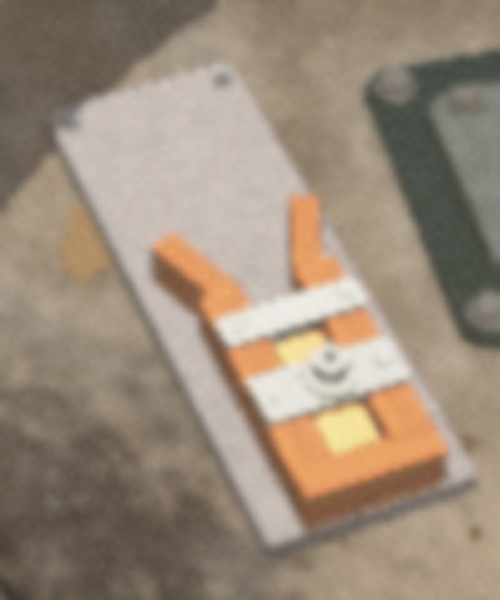

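View pics/side20z.png

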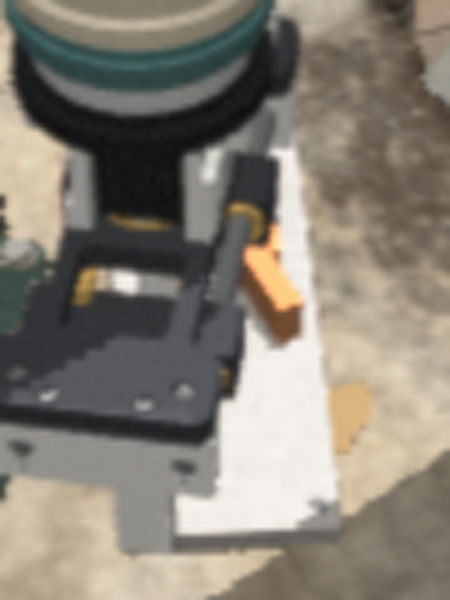

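Emit:
{"name": "step_arm", "arguments": {"moves": [{"dx": 30,"dy": 0,"dz": -20,"wx": 0,"wy": 0,"wz": 0},{"dx": 35,"dy": 0,"dz": -15,"wx": 0,"wy": 0,"wz": 0},{"dx": 35,"dy": 0,"dz": 0,"wx": 0,"wy": 0,"wz": 0},{"dx": 35,"dy": 0,"dz": 0,"wx": 0,"wy": 0,"wz": 0},{"dx": 30,"dy": 0,"dz": 0,"wx": 0,"wy": 0,"wz": 0},{"dx": 0,"dy": 0,"dz": 0,"wx": 0,"wy": 0,"wz": 0}]}}

```text
clock: 25.13
eef_pos: [0.42, 0.2724, 0.2824]
tcp_rot: [-0.004, 0.247, 0.969, -0.004]
force: [-0.3, -0.3, -0.2]
finger_gap: 0.0421
```

```bash
python3 -c "
from s import *
print(status.get_state()['eef_pos'])
im,d,i,W=grab('side'); cv2.imwrite('pics/side21.png',im); cv2.imwrite('pics/side21z.png',cv2.resize(im[120:190,285:345],None,fx=8,fy=8,interpolation=cv2.INTER_CUBIC))
P,u,v=pts(d,i,W)
g=(P[:,:2]-O)*1000; X=g@ex; Y=g@ey
k=(abs(Y)<6)&(X>20)&(X<140)&(P[:,2]<.06)
for x in range(20,140,3):
    q=P[k&(abs(X-x)<1.5)]
    if len(q): print(x,(np.sort(q[:,2])*1000).round(0))
im,d,i,W=grab('scene')
P,u,v=pts(d,i,W)
g=(P[:,:2]-O)*1000; X=g@ex; Y=g@ey
k=(abs(Y)<6)&(X>20)&(X<140)&(P[:,2]<.06)
print('scene')
for x in range(20,140,3):
    q=P[k&(abs(X-x)<1.5)]
    if len(q): print(x,(np.sort(q[:,2])*1000).round(0))
"
```

```text
[0.4200152  0.27243353 0.28240868]
20 [ 8.  8. 10. 11.]
23 [10. 11. 12.]
26 [10. 10. 10. 11. 12. 12.]
29 [ 9. 10. 11. 11.]
32 [10. 11. 11. 12. 13.]
35 [ 9. 11. 11. 12. 12. 12. 13. 13.]
38 [13. 13.]
41 [10. 10. 11. 13. 13.]
44 [10. 11. 13. 42.]
47 [ 8.  9. 11. 11. 11. 12. 13. 37. 38.]
50 [ 9. 10. 11. 11. 13. 34. 35. 36. 36. 37. 38. 38. 38. 39. 42.]
53 [ 8. 10. 12. 12. 12. 12. 12. 38. 38. 38. 39. 39. 40. 40. 41.]
56 [ 9. 11. 11. 12. 12. 37. 39. 39. 42. 42.]
59 [10. 11. 11. 13. 16. 17. 21. 21. 22. 23. 23. 37. 37. 38. 41. 42.]
62 [ 9. 10. 10. 11. 13. 14. 16. 17. 18. 19. 20. 21. 38. 38. 40.]
65 [10. 13.]
74 [30. 30. 32.]
77 [28. 28. 30. 40. 42.]
80 [26. 28. 28. 29. 30. 33. 37. 37. 37. 38. 40. 40. 43. 44. 45.]
83 [27. 28. 28. 28. 29. 38. 38. 39. 39. 41. 41. 43. 43. 44. 45. 45. 50. 51.
 52. 53. 53.]
86 [29. 29. 30. 30. 30. 37. 41. 44. 45. 45. 46. 46. 48. 48. 53.]
89 [39. 40. 48. 50. 50. 51. 51. 52. 53. 54.]
92 [42. 50. 51. 52. 53. 53.]
95 [50.]
98 [51. 51.]
122 [28. 30. 31. 32. 32. 33. 33. 34. 35. 35. 36.]
125 [27. 30. 32. 33. 34. 35. 35. 36. 36.]
128 [33. 33. 37.]
131 [35. 35. 35. 36. 36.]
[... 1460 characters left out ...]
 44. 45.]
104 [29. 29. 30. 30. 31. 31. 32. 42. 47.]
107 [27. 27. 28. 29. 29. 29. 30. 30. 30. 30. 31.]
110 [29. 29. 30. 30. 35.]
113 [28. 28. 29. 29. 30. 30. 30. 30. 30. 30. 31. 32. 33.]
116 [29. 29. 29. 30. 31. 33.]
119 [32.]
122 [34. 34. 34. 35. 35. 35. 35.]
125 [32. 33. 33. 33. 33. 35. 36. 36. 37. 38.]
128 [33. 34. 34. 35. 35. 35. 37. 38.]
131 [32. 34. 35. 35. 35. 35.]
134 [-2. -1. -0.  1.  4.  4.  5.  9.  9. 11. 12. 12. 13. 15. 17. 17. 21. 21.
 23. 26. 26. 27. 29. 33. 35. 35. 35. 36. 36. 37. 37. 37. 37.]
137 [-3. -3. -1. -1. -0.  0.  0.  1.  1.  3.  4.  4.  6.  9.  9. 10. 12. 12.
 13. 15. 15. 17. 18. 18. 20. 21. 22. 22. 23. 23. 25. 27. 27. 28. 30. 31.
 31. 31. 31. 33. 34. 34. 35. 35. 36.]
```

View pics/side21z.png

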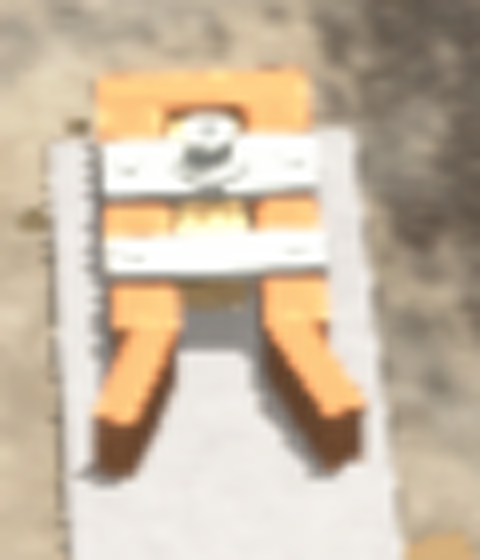

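View pics/side21.png

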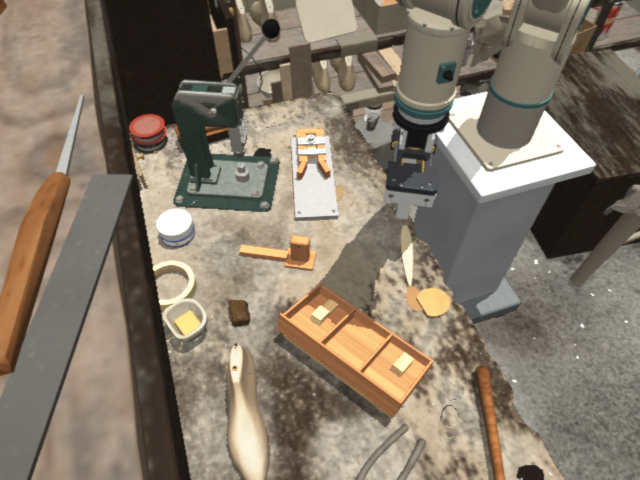

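```bash
python3 -c "
from plant import job; print(job.close_job())"
```

```text
the job is handed in; nothing more can be done
None
```

The long block is home against the stop, and the push stick is standing upright on the bench off the guide. The job was handed in at about 25 s of the 72 s allowed, with no verdict reported.

**What I did:** I picked the long block out of the middle compartment with the tool tilted to the slope and laid it on the guide bed. The wrist camera put it within about 1 mm of the bed point and 0.2° of the channel. I let go, took the stick by its grip and pushed the block up the channel. It met nothing until the end, where it stalled at about 6 N. I then drew the stick straight back and set it down about where it first stood.

**Last checks:**
- **Block:** in the side and scene depth its rear face is at guide x ≈ 60 to 61 mm, where 60 means fully home. Its top runs unbroken to about 118 mm, up to the stop at 120 mm. The straps, bush and stop partly hide the block, so "fully home" rests on this and the 6 N stall.
- **Other things:** the other two blocks are still in the bin. The heel lift, wax and bone folder show no shift beyond camera noise of a few millimetres.
- **Arm:** the robot was touching nothing at hand-in.

**Disagreements:** the wrist and fixed cameras differed by about 2 mm on the guide's sideways position. I steered by the wrist camera's figure, and the stick did not bind.

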